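Lock a row of stock tubs with a self-closing clip

ROBOT

A 7-joint arm with a two-finger parallel gripper is mounted at the origin on the work surface. World frame = base frame: x ahead of the robot, y to its left, z up, the work surface at z = 0. Lengths are in m, angles in rad, forces in N, time in s.
With the tool pointing down it reaches from about 0.425 to 0.875 m from the base axis. Payload 4.7 kg.
Tool frame: the origin (TCP) lies on the centre line of the jaws, within the pads' length; the fingertips stand 8 mm ahead of it and the grasp point (between the pads) lies 11 mm behind it; z points along the fingers, y is the direction in which the jaws open and shut (so a half turn about z gives the same grasp; the last joint's range is limited). The gripper opens to 87 mm and grips with 3 to 60 N. Pads are 19 mm wide; open, the fingers measure 117 mm over their backs; the gripper's body (75 mm by 190 mm) begins 51 mm behind the grasp point.
Start: joints at [1.244, 0.321, -0.07, 1.45, 0.023, 1.371, -0.057], TCP at [0.217, -0.613, 0.231] pointing down, gripper open.
Joint ranges: [-2.86, 2.86], [-0.3, 2.09], [-1.38, 1.24], [0.06, 2.45], [-1.56, 4.7], [0.09, 2.05], [-2.69, 2.69]. Speed limits (rad/s): [2.57, 2.57, 3.14, 3.14, 3.14, 3.14, 3.14].

INTERFACE

Orientations are given as a rotation vector (axis times angle).
In Python, from bench import ctrl, cams, workorder gives the robot as it stands. The module is installed in compiled form; this text tells all that it offers.
- The arm moves only by the tool carry_out, never from a script. Its argument "rows" is a list of rows, each an object with "offset": the shift along the tool's x, y, z in m, a list of three; "rot": the turn, a rotation vector about the tool's x, y, z in degrees, a list of three; "gripper": the opening, from 0 (shut) to 1 (fully open). In form: [{"offset": [dx, dy, dz], "rot": [rx, ry, rz], "gripper": gripper}, ...]. A call has 1 to 10 rows; each row shifts and turns the commanded pose from where the row before left it, along the tool's axes as they then stand; what a row does not reach is not made up. A row lasts 1/8 s, in which the tool goes at most 62.5 mm and 10.7 degrees, less where a joint would pass 70% of its speed; a pose out of reach is approached as far as the arm can. A call is refused whole if a number of a shift passes 0.0625 or a number of a turn 10.7, either way. A call with a gripper value outside its range is refused whole. The fingers move at their own pace and stop on an object; "grip_force" is the grip in N (left out, the last holds). Time passes only in rows, so rows that do not move let the fingers close. It gives the time, the measured TCP pose, the force and the opening at its end, in the units of the state.
- ctrl.get_state(): the state, without advancing time (a new reading comes with each control period).
- cams.get_image(name): name is "scene" or "top" or "wrist"; returns a dict with "img" (400x640x3 uint8, red, green, blue), "vfov" (degrees; the focal length in pixels is half the picture's height over the tangent of half this angle, whatever the lens; pixels are square), "cx", "cy" (the principal point, pixels), "R" (3x3) and "t" (3): a world point X has camera coordinates R X + t. Camera axes: x right, y down, z forward; pixel columns grow to the right and rows downward; lengths in m; the calibration is good to about 2 mm. The wrist camera is an equidistant fisheye: a pixel r from the principal point sees the ray r / f radians off the axis. A picture is of the moment at which its call begins. There is no depth.
- workorder.close_job(): hands the job in, once; it reports no verdict.
The state is a dict: "time": time; "joint_positions": joint angles; "qd": joint speeds; "joint_torque": joint torques, N m; "position": TCP position; "tool_rot": TCP orientation; "ft_force": force on the tool from outside, world axes, zero at the start; "torque": the same for the moment, N m; "grip_width": opening from 0.0 (shut) to 1.0 (fully open).
Only numpy, scipy, OpenCV 4.12 (cv2) and the standard library are available. Lean on these libraries where they do the work, as an engineer would, in place of code of your own. Each camera call takes 0.05 s, during which the arm holds its last target.

TASK

Tidy the stock tray: squeeze the blue-handled self-closing clip open and lift it off its stand, set it astride the tray's aluminium front lip on the free side of the yellow pusher plate (the side away from the tubs) and push it gently down until it sits fully home on the lip. Holding it open and fully down, slide it along the lip so that it drives the pusher and both tubs together until you feel the row press firmly but gently against the rubber buffer of the end stop, then let the clip close on the lip right there, so that it locks the pusher against the row, and let go. Do not press or push hard, move the pusher and the tubs with the clip and not with your fingers, and leave the stand and the things lying around where they are.

Things in the scene. Friction and masses are not known exactly. Their poses are not given: they have to be found in the camera images.
- clip_grip (a point): Self-closing cross-action clip, 0.14 kg: two upright parallel blue handle plates, steel jaws below. Point mid-way between the closed handles; x across them (squeeze direction), y along their 24 mm width, z up. Plates reach from 28 mm below to 25 mm above this point: hold here. 52 mm over the handles while closed on a 6 mm plate, 40 mm squeezed to the stop. Squeezing (8 N rising to 11 N) opens the jaws.
- clip_throat (a point): Same clip, 50 mm below clip_grip: its throat, which rests on the top edge of the plate it straddles. Jaws reach 30 mm below it and are 24 mm long in y. Squeezed, the jaw gap (18 mm) is centred below the middle of the handles; clip_grip and clip_throat, fixed to one half, then stand 6 mm off that middle along x. A 40 N grip against the stop is fine. Either way round is as good.
- clip_jaw (a joint): Jaw travel of the clip, m: 0 with the jaws closed on a 6 mm plate (as at the start, on the stand), -0.003 closed on nothing, 0.012 squeezed open to the stop. A spring closes it.
- stand: Fixed parking stand: dark foot 70 x 70 x 12 mm with an upright blade 6 mm thick (x) and 44 mm long (y), top edge 55 mm above the table. The clip starts seated on the blade. Origin on the table under the middle of the foot.
- rack: Fixed stock tray. Origin on the table under the middle of its front lip, an upright aluminium strip 6 mm thick (x -3 to 3 mm), along y from -165 to 165 mm, top edge 60 mm above the table. Behind it (+x) the lane of the tubs: floor 8 mm high, x 3 to 89 mm, then a back wall 50 mm high; the end stop closes it at +y.
- lip_top (a point): Middle of the lip's top edge, where the clip sits: x across the lip, y along it towards the end stop. A clip fully home has its throat at this height and clip_grip 50 mm above it. With the row snug the clip's middle stands somewhere between y = -17 and -3 mm from here.
- end_stop: Fixed grey block across the lane's +y end, top 58 mm above the table. Origin at table height on the lip's centre line, at its inner face (tray y = 150 mm). Out of that face stands a black rubber buffer, 50 mm wide, 12 to 48 mm above the table, set to stick out 2 to 14 mm, not measured; the tubs meet it, and it holds. Press firmly but gently: 5 to 15 N on it.
- pusher (a joint): Travel of the yellow pusher plate along the tray's +y, m; grows towards the tubs and end stop. Slides with about 1 N of friction, stays where left. About 0.069 to 0.081 with the row snug, by how far the buffer sticks out.
- pusher_face (a point): Middle of the pusher's face towards the tubs. Yellow upright plate, 8 mm thick (from this face towards tray -y), spanning the lane and 22 mm past the lip's middle on the robot side, notched over the lip, top 70 mm above the table. The clip pushes on its back, the -y side.
- tub_a_center (a point): Centre of the clear tub with red lid in the lane, next to the pusher: 80 x 66 x 58 mm (tray x, y, z), loose, 0.2 to 0.42 kg.
- tub_b_center (a point): Centre of the clear tub with dark lid in the lane, next to the end stop; same size and mass. Gaps of 3 to 35 mm stand between pusher, tubs and end stop; pushing both tubs along takes about 2 to 7 N, more if the clip is pressed hard on the lip meanwhile.
- tub_a: The same red-lidded lane tub; origin under its centre.
- tub_b: The same dark-lidded lane tub; origin under its centre.
- clip: The clip's fixed half; origin at the throat.
- spare_tub: Bystander: closed clear tub with a red lid, 85 x 75 x 65 mm, on the table; origin under its centre. Leave it.
- screw_box: Bystander: cardboard box 60 x 90 x 40 mm; origin under its centre. Leave it.
- driver: Bystander: screwdriver lying on the table. Leave it.
There are look-alikes about, which are no part of the job. Leave any green or purple look-alike of the tub_b alone.

How it is judged:
On the way, in this order (a step that is already met when the one before it is completed fails the run):
1. the clip is squeezed open and lifted off the stand (value of joint clip_jaw above 0.007 m and z of clip_grip in the frame of stand above 0.145 m), for 0.1 s.
2. the clip, held open, sits fully home astride the lip on the free side of the pusher (z of clip_grip in the frame of rack between 0.107 and 0.112 m and x of clip_grip in the frame of rack between -0.011 and 0.011 m and angle between clip_grip's own z axis and vertical below 0.09 rad and value of joint clip_jaw above 0.007 m and y of clip_grip in the frame of rack between -0.165 and 0.002 m), for 0.1 s.
3. with the clip open and home, the row presses against the end stop's buffer with at least 3 N (z of clip_grip in the frame of rack between 0.107 and 0.112 m and x of clip_grip in the frame of rack between -0.011 and 0.011 m and angle between clip_grip's own z axis and vertical below 0.09 rad and value of joint clip_jaw above 0.007 m and contact force between tub_b and end_stop above 3 N), for 0.1 s.
At the end, for the whole second after the job is handed in: The clip is closed on the lip, at most 4 mm above fully home, upright within 5 degrees, at rest, within 4.5 mm of touching the pusher's back; gaps pusher to tub_a and tub_a to tub_b under 2.5 mm; tub_b's centre within 48.5 mm of the end stop's face; both tubs flat on the floor (z of clip_grip in the frame of rack between 0.107 and 0.114 m and x of clip_grip in the frame of rack between -0.011 and 0.011 m and angle between clip_grip's own z axis and vertical below 0.09 rad and value of joint clip_jaw between -0.0018 and 0.002 m and y of clip_grip in the frame of pusher_face between -0.0245 and -0.017 m and y of tub_a_center in the frame of pusher_face below 0.0355 m and y of tub_b_center in the frame of tub_a_center below 0.0685 m and y of tub_b_center in the frame of end_stop above -0.0485 m and z of each of tub_a_center, tub_b_center in the frame of rack below 0.041 m and linear speed of clip below 0.02 m/s).
It fails at once if the row is pressed against the end stop with more than 25 N (contact force between tub_b and end_stop above 25 N).
It fails at once if the clip is pressed on the tray with more than 40 N (contact force between clip and rack above 40 N).
It fails at once if the fingers or arm touch the tubs or pusher with more than 2 N (contact force between any of the fingers, the arm and tub_a above 2 N or contact force between any of the fingers, the arm and tub_b above 2 N or contact force between any of the fingers, the arm and pusher above 2 N).
It fails at once if a bystander is moved by more than 15 mm (distance of any of spare_tub, screw_box, driver from where it was at the start of the episode above 0.015 m).
It also fails if it takes over 48 s, if anything falls off the work surface, if the arm or the gripper's body presses on something with over 40 N, if the wrist force passes 120 N, or if a joint passes its speed limit or range.

## Working session

There is one attempt and no reset: what is moved stays moved. The work goes in short steps, Python scripts to look and compute and a tool call to move; the robot and the scene stay as the last step left them, time stands still between calls to the robot, and variables do not carry over. Pictures are saved under pics/ and viewed, and the job is handed in when it is done.

Besides the shell and the picture viewer there is one more tool, called by a JSON object that holds its "fn" and its "kwargs", one argument or row to a line. carry_out: Moves the arm, as the interface text tells. Its arguments: {"type":"object","properties":{"rows":{"type":"array"},"grip_force":{"type":"number"}},"required":["rows"]}

```bash
mkdir -p pics
python3 - <<'E'
from bench import ctrl,cams
import cv2,json,numpy as np,pickle
s=ctrl.get_state(); print({k:np.round(v,4).tolist() for k,v in s.items()})
for n in ("scene","top","wrist"):
    c=cams.get_image(n); cv2.imwrite(f"pics/{n}0.png",c["img"][:,:,::-1]); pickle.dump(c,open(f"{n}0.pkl","wb"))
    print(n,c["vfov"],c["cx"],c["cy"],np.round(c["R"],4).tolist(),np.round(c["t"],4).tolist())
E
```

```text
{'time': 0.0, 'joint_positions': [1.2441, 0.3218, -0.0701, 1.4517, 0.0226, 1.3708, -0.0569], 'qd': [-0.0003, 0.0015, 0.0011, -0.0014, -0.0029, 0.0003, -0.0006], 'joint_torque': [0.0, -49.1288, -0.4039, -31.2528, -0.0639, 0.0438, 0.0002], 'position': [0.217, -0.6121, 0.2295], 'tool_rot': [-3.0942, -0.5325, 0.0007], 'ft_force': [-0.1929, 0.1152, -0.7106], 'torque': [-0.0079, 0.0161, -0.0124], 'grip_width': 0.9977}
scene 53.2602715680624 313.9159720173634 205.14088207583669 [[-0.1187, 0.9928, -0.0134], [0.7161, 0.0762, -0.6938], [-0.6878, -0.092, -0.72]] [0.0538, -0.3845, 1.3751]
top 53.62171168559186 320.3322872879108 199.3647122603873 [[0.0241, -0.9997, 0.009], [-0.9881, -0.0252, -0.152], [0.1522, -0.0052, -0.9883]] [0.0269, 0.638, 1.1485]
wrist 65.70646984690485 320.4946395206549 199.86363662508978 [[0.3345, -0.9424, -0.0027], [-0.8966, -0.3191, 0.3069], [-0.2901, -0.1002, -0.9517]] [-0.6488, -0.0376, 0.3928]
```

View pics/scene0.png

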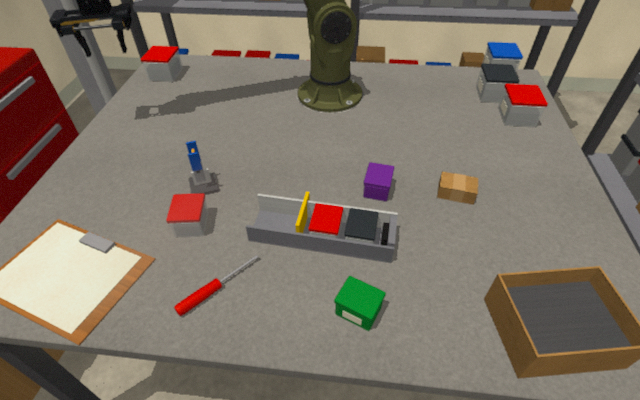

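View pics/top0.png

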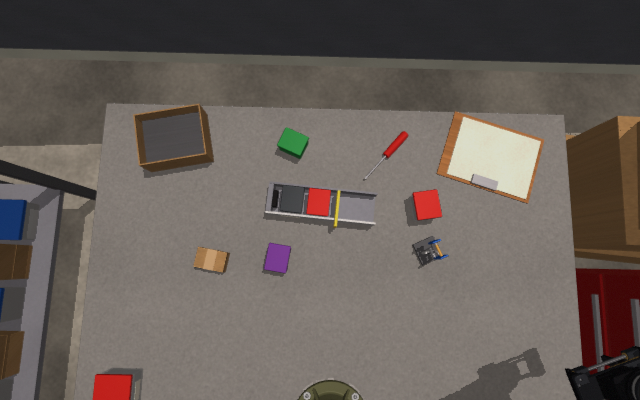

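View pics/wrist0.png

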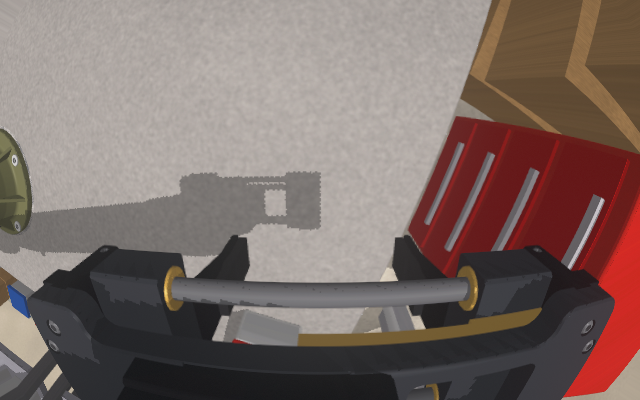

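The scene view shows the blue clip on its stand at about (197,165). The tray has the yellow pusher at (303,212), the red tub at (326,218), the dark tub at (362,223) and the end stop at (387,233). The top view shows the stand at (430,250) and the tray spanning (265..376, 185..228). Next I'll take enlarged crops.

```bash
cat > h.py <<'E'
import numpy as np,cv2,pickle
def crop(img,x0,y0,x1,y1,s,name):
    c=img[y0:y1,x0:x1,::-1]; c=cv2.resize(c,None,fx=s,fy=s,interpolation=cv2.INTER_CUBIC)
    for i in range(x0-x0%10+10,x1,10):
        cv2.line(c,((i-x0)*s,0),((i-x0)*s,5 if i%20 else 12),(0,255,255),1)
        if i%20==0: cv2.putText(c,str(i),((i-x0)*s+2,12),0,.4,(0,255,255),1)
    for j in range(y0-y0%10+10,y1,10):
        cv2.line(c,(0,(j-y0)*s),(5,(j-y0)*s),(0,255,255),1); cv2.putText(c,str(j),(7,(j-y0)*s+4),0,.4,(0,255,255),1)
    cv2.imwrite(name,c)
def ray(c,u,v,fish=False):
    f=200/np.tan(np.radians(c["vfov"]/2)); x=(u-c["cx"]);y=(v-c["cy"])
    if fish:
        r=np.hypot(x,y); th=r/f; d=np.array([x/r*np.sin(th),y/r*np.sin(th),np.cos(th)])
    else: d=np.array([x/f,y/f,1.])
    R=np.array(c["R"]);t=np.array(c["t"]); o=-R.T@t; d=R.T@d
    return o,d/np.linalg.norm(d)
def atz(c,u,v,z,fish=False):
    o,d=ray(c,u,v,fish); return o+d*(z-o[2])/d[2]
def proj(c,X,fish=False):
    f=200/np.tan(np.radians(c["vfov"]/2)); p=np.array(c["R"])@np.array(X)+np.array(c["t"])
    if fish:
        q=np.hypot(p[0],p[1]);th=np.arctan2(q,p[2]);return c["cx"]+f*th*p[0]/q,c["cy"]+f*th*p[1]/q
    return c["cx"]+f*p[0]/p[2],c["cy"]+f*p[1]/p[2]
def tri(obs):
    A=np.zeros((3,3));b=np.zeros(3);L=[]
    for c,u,v,fi in obs:
        o,d=ray(c,u,v,fi);P=np.eye(3)-np.outer(d,d);A+=P;b+=P@o;L.append((o,P))
    X=np.linalg.solve(A,b);return X,[float(np.linalg.norm(P@(X-o))) for o,P in L]
E
python3 - <<'E'
from h import *
s=pickle.load(open("scene0.pkl","rb"));t=pickle.load(open("top0.pkl","rb"))
crop(s["img"],240,180,410,270,4,"pics/c1.png")
crop(s["img"],160,130,250,240,5,"pics/c2.png")
crop(t["img"],255,170,385,240,6,"pics/c3.png")
crop(t["img"],395,180,465,275,6,"pics/c4.png")
E
```

```text
(no output)
```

View pics/c1.png

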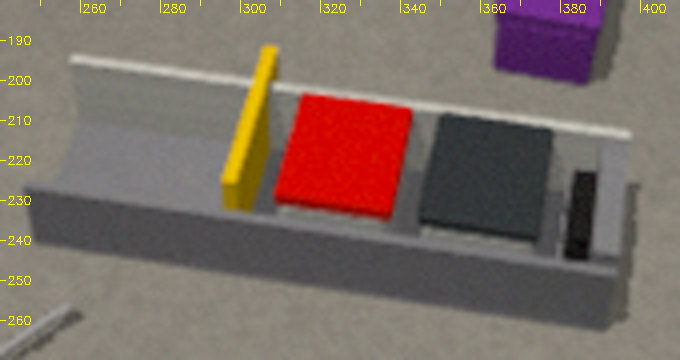

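View pics/c2.png

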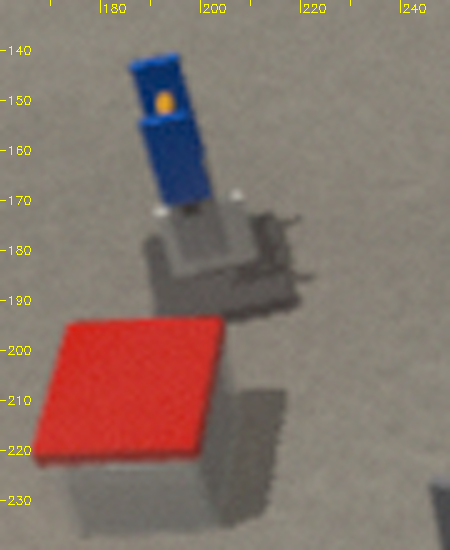

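View pics/c3.png

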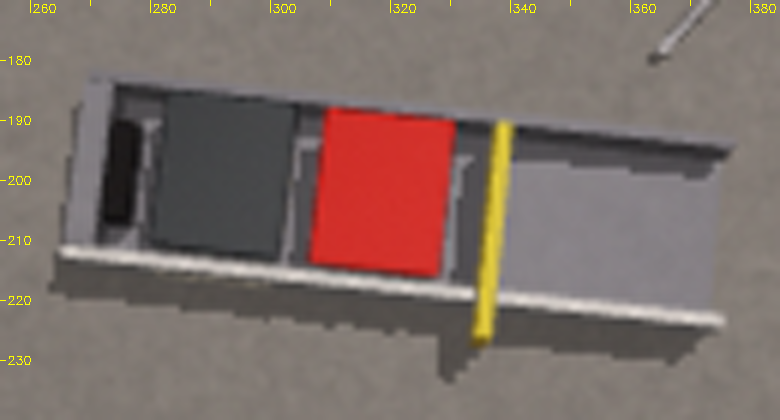

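View pics/c4.png

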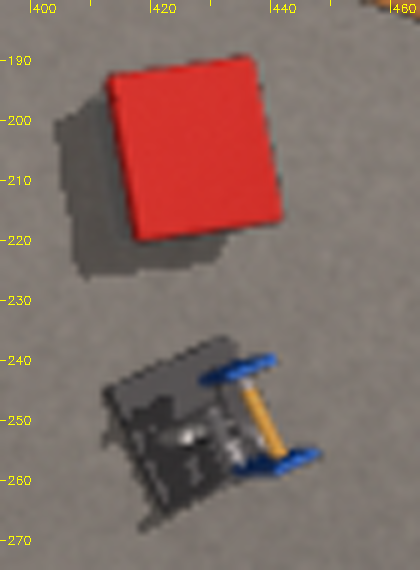

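```bash
python3 - <<'E'
from h import *
s=pickle.load(open("scene0.pkl","rb"));t=pickle.load(open("top0.pkl","rb"))
r=lambda a:np.round(a,4)
a=atz(t,265,211.7,.06);b=atz(t,375.8,223.6,.06)
print("lip top ends",r(a),r(b),np.linalg.norm(a-b),"yaw of +y",np.degrees(np.arctan2(a[1]-b[1],a[0]-b[0])),"mid",r((a+b)/2))
a2=atz(s,257,195,.06);b2=atz(s,397,213.5,.06);print("scene",r(a2),r(b2),np.linalg.norm(a2-b2),r((a2+b2)/2))
print("pusher top pts",r(atz(t,338.5,190.5,.07)),r(atz(t,335.3,226.5,.07)))
print("clip approx",r(atz(t,437,249,.12)))
for o in [(t,437,249,False)]: pass
print(tri([(t,436.5,249,False),(s,192.5,150,False)]))
E
python3 - <<'E'
import sys; sys.path.insert(0,'.')
from h import *
s=pickle.load(open("scene0.pkl","rb"));t=pickle.load(open("top0.pkl","rb"))
crop(t["img"],405,228,455,275,12,"pics/c5.png")
crop(s["img"],180,135,225,200,9,"pics/c6.png")
E
```

```text
lip top ends [0.5941 0.2066 0.06  ] [ 0.5668 -0.1238  0.06  ] 0.3315242083054305 yaw of +y 85.28021569232637 mid [0.5804 0.0414 0.06  ]
scene [ 0.5742 -0.121   0.06  ] [0.5993 0.2072 0.06  ] 0.32914972571107737 [0.5868 0.0431 0.06  ]
pusher top pts [ 0.662  -0.0107  0.07  ] [ 0.5543 -0.0031  0.07  ]
clip approx [ 0.4941 -0.2865  0.12  ]
(array([ 0.49507163, -0.28885305,  0.11887113]), [0.0034337705037957955, 0.0034337705037957244])
```

View pics/c5.png

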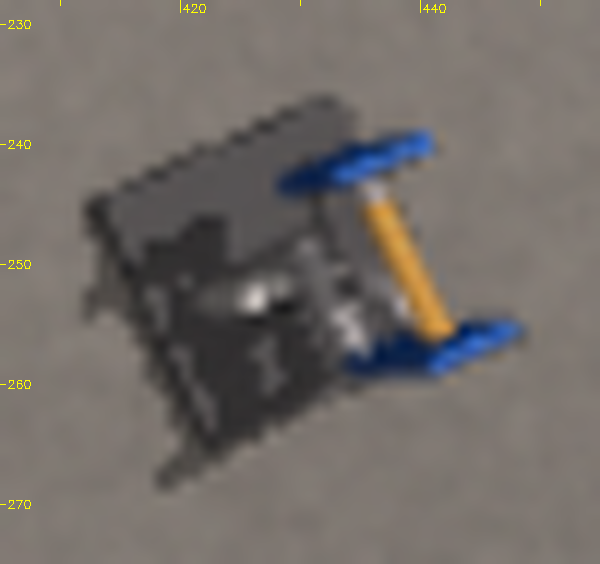

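View pics/c6.png

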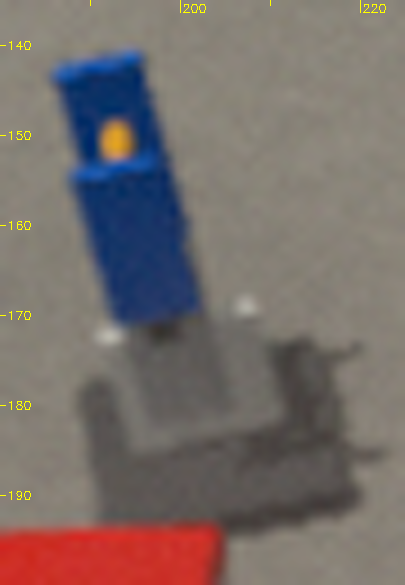

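Run:
```python
from h import *
s=pickle.load(open("scene0.pkl","rb"));t=pickle.load(open("top0.pkl","rb"))
r=lambda a:np.round(a,4)
def two(c,p,q,z):
    a=atz(c,*p,z);b=atz(c,*q,z);d=b-a;print(r(a),r(b),np.linalg.norm(d),"mid",r((a+b)/2),"dir",np.degrees(np.arctan2(d[1],d[0])))
two(t,(437,241.5),(445,257.1),.13)
two(t,(432.7,243.2),(441,240.2),.13)
two(t,(441.3,258.7),(448.5,255.4),.13)
two(s,(190.8,142),(193,153.7),.13)
two(s,(186,143.3),(195.7,141.2),.13)
two(s,(188,154.8),(197.4,152.8),.13)
# foot top corners z=.012 top view
fc=[(412.7,244.7),(432,236.3),(442.5,256),(422,266)]
P=[atz(t,*p,.012) for p in fc]
print(r(P),r(np.mean(P,0)),[float(np.linalg.norm(P[i]-P[(i+1)%4])) for i in range(4)])
```

```text
[ 0.5145 -0.2839  0.13  ] [ 0.4721 -0.3051  0.13  ] 0.047433520832154866 mid [ 0.4933 -0.2945  0.13  ] dir -153.36310235685949
[ 0.5095 -0.2718  0.13  ] [ 0.5184 -0.2951  0.13  ] 0.024924889386479993 mid [ 0.5139 -0.2834  0.13  ] dir -69.14579571571416
[ 0.4675 -0.2948  0.13  ] [ 0.477  -0.3149  0.13  ] 0.022293070162059357 mid [ 0.4722 -0.3049  0.13  ] dir -64.73612148849716
[ 0.4781 -0.3     0.13  ] [ 0.5218 -0.2796  0.13  ] 0.04826811614200167 mid [ 0.5    -0.2898  0.13  ] dir 25.040920505525843
[ 0.4843 -0.31    0.13  ] [ 0.4737 -0.289   0.13  ] 0.023581915768344546 mid [ 0.479  -0.2995  0.13  ] dir 116.77800506340458
[ 0.5271 -0.2901  0.13  ] [ 0.5174 -0.2702  0.13  ] 0.022090835124898078 mid [ 0.5222 -0.2801  0.13  ] dir 115.79894950244713
[[ 0.5092 -0.2445  0.012 ]
 [ 0.5365 -0.3044  0.012 ]
 [ 0.4771 -0.3355  0.012 ]
 [ 0.4454 -0.2722  0.012 ]] [ 0.492  -0.2891  0.012 ] [0.06579093142642754, 0.06701910172480291, 0.07080972262706754, 0.06960081900497588]
```

```bash
cat >> h.py <<'E'
from scipy.spatial.transform import Rotation as Ro
def rows(pos,rv,target,yawY,n):
    """rows from current pose to target pos, tool down, tool y at world yaw yawY(deg)"""
    R0=Ro.from_rotvec(rv); y=np.array([np.cos(np.radians(yawY)),np.sin(np.radians(yawY)),0]); z=np.array([0,0,-1.]); x=np.cross(y,z)
    R1=Ro.from_matrix(np.stack([x,y,z],1)); dr=(R0.inv()*R1).as_rotvec()/n; st=(np.array(target)-pos)/n
    out=[];R=R0
    for i in range(n):
        out.append((np.round(R.inv().apply(st),4).tolist(),np.round(np.degrees(dr),2).tolist())); R=R*Ro.from_rotvec(dr)
    return out
def show(target,yawY,n):
    from bench import ctrl
    s=ctrl.get_state(); M=Ro.from_rotvec(s["tool_rot"]).as_matrix()
    print("t",s["time"],"pos",np.round(s["position"],4),"yawY",round(float(np.degrees(np.arctan2(M[1,1],M[0,1]))),2),"z",np.round(M[:,2],4),"F",np.round(s["ft_force"],2),"T",np.round(s["torque"],2),"w",round(s["grip_width"],3))
    for r in rows(np.array(s["position"]),s["tool_rot"],target,yawY,n): print(r)
E
python3 -c "
from h import *
show([.4965,-.292,.23],26,10)"
```

```text
t 0.15 pos [ 0.217  -0.6123  0.2297] yawY -70.48 z [-6.0e-04  1.4e-03 -1.0e+00] F [0.13 0.31 0.08] T [ 0.05 -0.04  0.01] w 1.002
([0.037, -0.0208, -0.0], [-0.01, -0.01, -9.65])
([0.04, -0.0143, -0.0], [-0.01, -0.01, -9.65])
([0.0418, -0.0074, -0.0], [-0.01, -0.01, -9.65])
([0.0425, -0.0003, -0.0], [-0.01, -0.01, -9.65])
([0.042, 0.0068, -0.0], [-0.01, -0.01, -9.65])
([0.0402, 0.0137, -0.0], [-0.01, -0.01, -9.65])
([0.0373, 0.0203, -0.0], [-0.01, -0.01, -9.65])
([0.0334, 0.0263, -0.0], [-0.01, -0.01, -9.65])
([0.0285, 0.0315, -0.0], [-0.01, -0.01, -9.65])
([0.0229, 0.0358, -0.0], [-0.01, -0.01, -9.65])
```

{"fn": "carry_out", "kwargs": {
  "rows": [
    {"offset": [0.037, -0.021, 0], "rot": [0, 0, -9.65], "gripper": 1},
    {"offset": [0.04, -0.0143, 0], "rot": [0, 0, -9.65], "gripper": 1},
    {"offset": [0.042, -0.0074, 0], "rot": [0, 0, -9.65], "gripper": 1},
    {"offset": [0.0425, 0, 0], "rot": [0, 0, -9.65], "gripper": 1},
    {"offset": [0.042, 0.0068, 0], "rot": [0, 0, -9.65], "gripper": 1},
    {"offset": [0.04, 0.0137, 0], "rot": [0, 0, -9.65], "gripper": 1},
    {"offset": [0.037, 0.0203, 0], "rot": [0, 0, -9.65], "gripper": 1},
    {"offset": [0.0334, 0.0263, 0], "rot": [0, 0, -9.65], "gripper": 1},
    {"offset": [0.0285, 0.0315, 0], "rot": [0, 0, -9.65], "gripper": 1},
    {"offset": [0.023, 0.0358, 0], "rot": [0, 0, -9.65], "gripper": 1}
  ],
  "grip_force": 40
}}

```text
time: 1.4
position: [0.4973, -0.2917, 0.2303]
tool_rot: [-1.657, -2.669, 0.0]
ft_force: [0.5, -0.2, 0.2]
grip_width: 0.995
```

Run:
```python
from h import *
from bench import cams
show([.4965,-.292,.23],26,1)
for n in ("wrist","top"):
    c=cams.get_image(n); cv2.imwrite(f"pics/{n}1.png",c["img"][:,:,::-1]); pickle.dump(c,open(f"{n}1.pkl","wb"))
show([.4965,-.292,.23],26,1)
```

```text
t 1.4 pos [ 0.4973 -0.2917  0.2303] yawY 26.33 z [-3.e-04 -1.e-04 -1.e+00] F [ 0.54 -0.17  0.24] T [-0.05 -0.09  0.05] w 0.995
([0.0001, -0.0008, 0.0003], [-0.02, -0.0, 0.33])
t 1.5 pos [ 0.5003 -0.2867  0.2306] yawY 26.68 z [ 0.002  0.003 -1.   ] F [ 0.39 -0.   -0.66] T [ 0.08 -0.15 -0.02] w 1.003
([-0.003, -0.0057, 0.0006], [0.18, -0.1, 0.68])
```

View pics/wrist1.png

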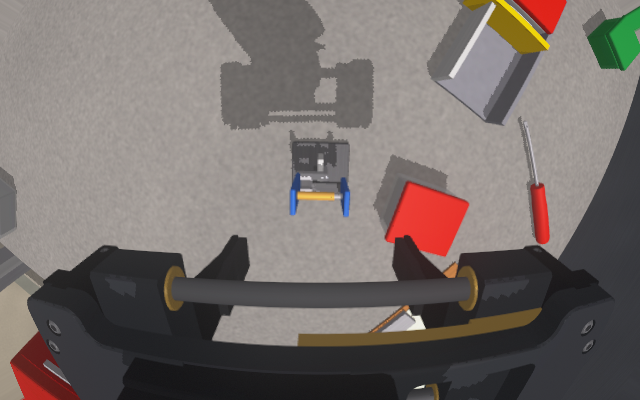

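{"fn": "carry_out", "kwargs": {
  "rows": [
    {"offset": [0, 0, 0], "rot": [0, 0, 0], "gripper": 1},
    {"offset": [0, 0, 0], "rot": [0, 0, 0], "gripper": 1}
  ]
}}

```text
time: 1.75
position: [0.4956, -0.2943, 0.2303]
tool_rot: [-1.668, -2.662, 0.001]
ft_force: [0.1, 0.1, -0.8]
grip_width: 0.996
```

Run:
```python
from h import *
from bench import cams
show([.4965,-.292,.23],26,1)
c=cams.get_image("wrist"); pickle.dump(c,open("wrist2.pkl","wb"))
show([.4965,-.292,.23],26,1)
crop(c["img"],270,120,370,240,5,"pics/w2a.png")
crop(c["img"],360,0,560,160,4,"pics/w2b.png")
```

```text
t 1.75 pos [ 0.4956 -0.2943  0.2303] yawY 25.85 z [-9.e-04 -6.e-04 -1.e+00] F [ 0.08  0.13 -0.76] T [ 0.07 -0.11  0.03] w 0.996
([0.0017, 0.0018, 0.0003], [-0.06, 0.01, -0.15])
t 1.8 pos [ 0.4957 -0.2943  0.2303] yawY 25.85 z [-7.e-04 -4.e-04 -1.e+00] F [-0.15 -0.13 -0.61] T [ 0.05 -0.1   0.07] w 1.001
([0.0017, 0.0017, 0.0003], [-0.05, 0.0, -0.15])
```

View pics/w2a.png

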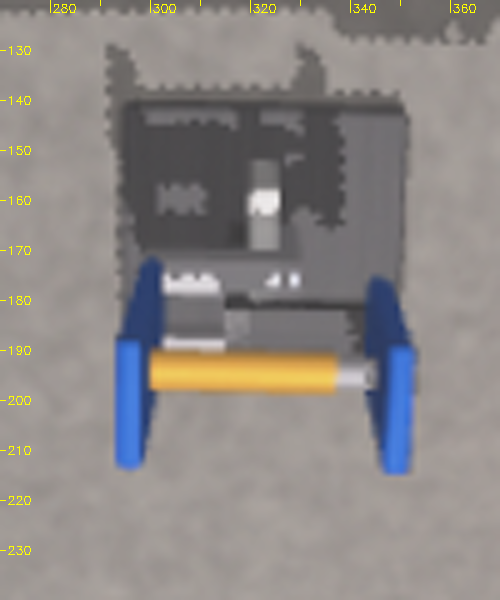

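View pics/w2b.png

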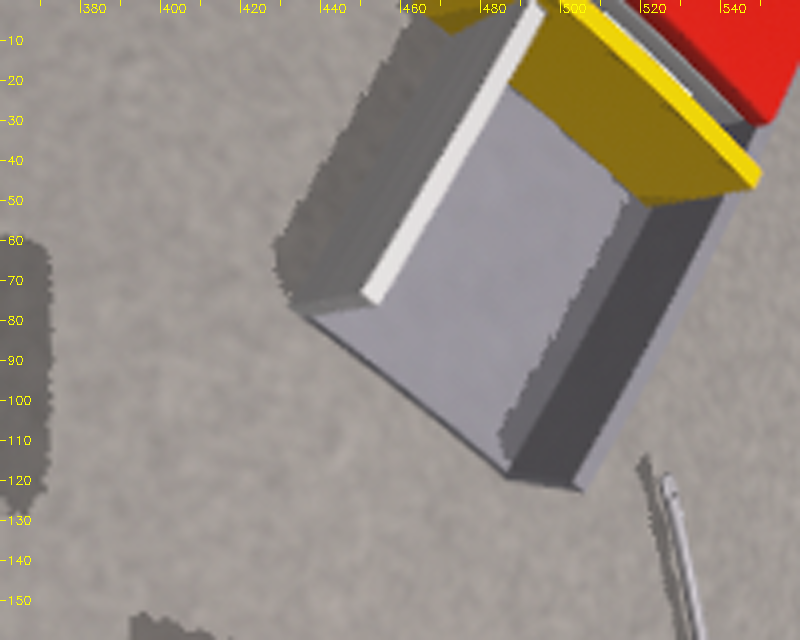

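Run:
```python
from h import *
c=pickle.load(open("wrist2.pkl","rb"));s=pickle.load(open("scene0.pkl","rb"));t=pickle.load(open("top0.pkl","rb"))
r=lambda a:np.round(a,4)
q=[(293,188.5),(292.8,213.5),(352.2,214.5),(352.7,189.7)]
P=np.array([atz(c,*p,.13,True) for p in q]);print(r(P),r(P.mean(0)),[round(float(np.linalg.norm(P[i]-P[(i+1)%4])),4) for i in range(4)])
for i,j in((0,3),(1,2),(1,0),(2,3)):
    d=P[j]-P[i];print(np.degrees(np.arctan2(d[1],d[0])))
print("lip near end (wrist)",r(atz(c,451,73.5,.06,True)), r(atz(c,450,72,.06,True)),r(atz(c,493,1,.06,True)))
a=atz(c,450.8,73.5,.06,True);b=atz(c,493,2,.06,True);print(np.degrees(np.arctan2(b[1]-a[1],b[0]-a[0])))
# tri of clip top center using 3 cams
print(tri([(c,322.7,201.2,True),(t,441,249.3,False),(s,191.9,147.9,False)]))
print(tri([(c,451,73.5,True),(t,375.8,223.6,False),(s,257,195,False)]))
```

```text
[[ 0.4686 -0.2925  0.13  ]
 [ 0.4778 -0.3133  0.13  ]
 [ 0.5252 -0.2914  0.13  ]
 [ 0.5151 -0.2711  0.13  ]] [ 0.4967 -0.2921  0.13  ] [0.0228, 0.0522, 0.0227, 0.0511]
24.70294952552076
24.853913156816972
113.85518996358786
116.6057196409573
lip near end (wrist) [ 0.5685 -0.1203  0.06  ] [ 0.5667 -0.1195  0.06  ] [ 0.5779 -0.008   0.06  ]
84.83178141967446
(array([ 0.49513307, -0.2936174 ,  0.12609843]), [0.002087203285257153, 0.002708057757150136, 0.0012731413697826656])
(array([ 0.56878334, -0.12209253,  0.05674206]), [0.002684256024757996, 0.0027498409318887345, 0.0016342720093856804])
```

The wrist crop shows the handle plates' outer corners at (293,188), (293,213), (352,214) and (353,190). That puts the clip centre at (0.4967, -0.2921) with a yaw of about 25.3°, which agrees with the other two cameras. Descending now.

{"fn": "carry_out", "kwargs": {
  "rows": [
    {"offset": [0.0018, 0.0018, 0.03], "rot": [0, 0, 0.5], "gripper": 1},
    {"offset": [0, 0, 0.04], "rot": [0, 0, 0], "gripper": 1},
    {"offset": [0, 0, 0.036], "rot": [0, 0, 0], "gripper": 1},
    {"offset": [0, 0, 0.02], "rot": [0, 0, 0], "gripper": 1},
    {"offset": [0, 0, 0.0103], "rot": [0, 0, 0], "gripper": 1},
    {"offset": [0, 0, 0], "rot": [0, 0, 0], "gripper": 1},
    {"offset": [0, 0, 0], "rot": [0, 0, 0], "gripper": 1}
  ]
}}

```text
time: 2.68
position: [0.4984, -0.2909, 0.0956]
tool_rot: [1.675, 2.655, -0.0]
ft_force: [0.6, -0.2, 1.3]
grip_width: 0.998
```

Run:
```python
from h import *
from bench import cams
c=cams.get_image("wrist"); pickle.dump(c,open("wrist3.pkl","wb"))
show([.4967,-.292,.094],25.3,1)
crop(c["img"],180,60,460,280,2,"pics/w3.png")
```

```text
t 2.725 pos [ 0.4984 -0.2909  0.0956] yawY 25.53 z [ 0.0019 -0.0014 -1.    ] F [ 0.22 -0.22 -1.08] T [ 0.06 -0.13 -0.04] w 1.005
([-0.0003, -0.002, 0.0016], [0.07, 0.12, 0.23])
```

View pics/w3.png

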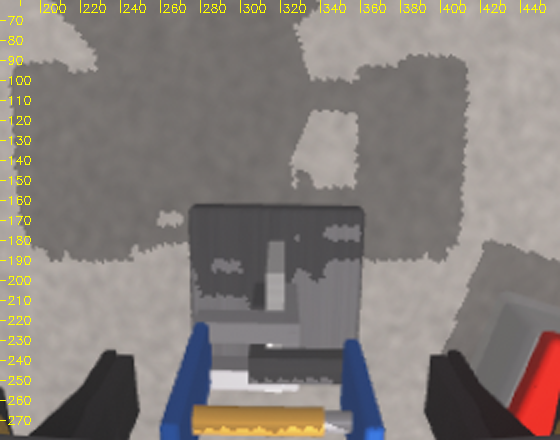

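The fingers straddle the handles. Finger inner edges are at columns 248 and 393, and the handles span 261 to 372, so the tool is about 2 mm too far in +y. I'll correct that, then squeeze.

{"fn": "carry_out", "kwargs": {
  "rows": [
    {"offset": [0, -0.002, 0.0015], "rot": [0, 0, 0.2], "gripper": 1},
    {"offset": [0, 0, 0], "rot": [0, 0, 0], "gripper": 0},
    {"offset": [0, 0, 0], "rot": [0, 0, 0], "gripper": 0},
    {"offset": [0, 0, 0], "rot": [0, 0, 0], "gripper": 0},
    {"offset": [0, 0, 0], "rot": [0, 0, 0], "gripper": 0},
    {"offset": [0, 0, 0], "rot": [0, 0, 0], "gripper": 0}
  ],
  "grip_force": 40
}}

```text
time: 3.48
position: [0.4955, -0.2914, 0.0928]
tool_rot: [-1.68, -2.654, 0.001]
ft_force: [-1.2, -0.3, 1.8]
grip_width: 0.513
```

Run:
```python
from h import *
from bench import cams
c=cams.get_image("wrist"); pickle.dump(c,open("wrist4.pkl","wb"))
show([.4967,-.292,.094],25.3,1)
crop(c["img"],180,60,460,280,2,"pics/w4.png")
```

```text
t 3.525 pos [ 0.4953 -0.2916  0.0928] yawY 25.32 z [-9.e-04 -5.e-04 -1.e+00] F [-1.1   0.3   0.96] T [-0.15  0.24  0.  ] w 0.473
([-0.001, 0.0011, -0.0012], [-0.06, 0.0, 0.02])
```

View pics/w4.png

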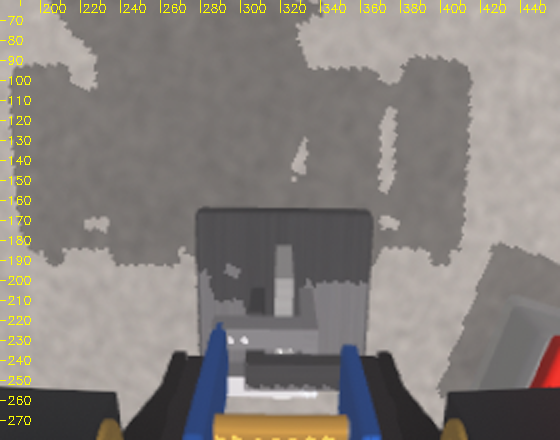

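{"fn": "carry_out", "kwargs": {
  "rows": [
    {"offset": [0, 0, 0], "rot": [0, 0, 0], "gripper": 0},
    {"offset": [0, 0, -0.01], "rot": [0, 0, 0], "gripper": 0},
    {"offset": [0, 0, -0.02], "rot": [0, 0, 0], "gripper": 0},
    {"offset": [0, 0, -0.03], "rot": [0, 0, 0], "gripper": 0},
    {"offset": [0, 0, -0.02], "rot": [0, 0, 0], "gripper": 0},
    {"offset": [0, 0, 0], "rot": [0, 0, 0], "gripper": 0},
    {"offset": [0, 0, 0], "rot": [0, 0, 0], "gripper": 0}
  ]
}}

```text
time: 4.4
position: [0.4955, -0.2911, 0.1725]
tool_rot: [-1.68, -2.654, 0.0]
ft_force: [0.4, 0.2, -1.7]
grip_width: 0.449
```

Run:
```python
from h import *
from bench import cams
c=cams.get_image("wrist"); pickle.dump(c,open("wrist5.pkl","wb"))
d=cams.get_image("scene"); pickle.dump(d,open("scene5.pkl","wb"))
show([.4967,-.292,.094],25.3,1)
crop(c["img"],180,60,460,280,2,"pics/w5.png")
crop(d["img"],150,100,300,220,4,"pics/s5.png")
```

```text
t 4.5 pos [ 0.4951 -0.2909  0.1717] yawY 25.33 z [-0.0016  0.001  -1.    ] F [-1.12  0.47 -0.93] T [ 0.04 -0.13 -0.02] w 0.454
([-0.0018, 0.001, 0.0777], [-0.06, -0.09, 0.03])
```

View pics/w5.png

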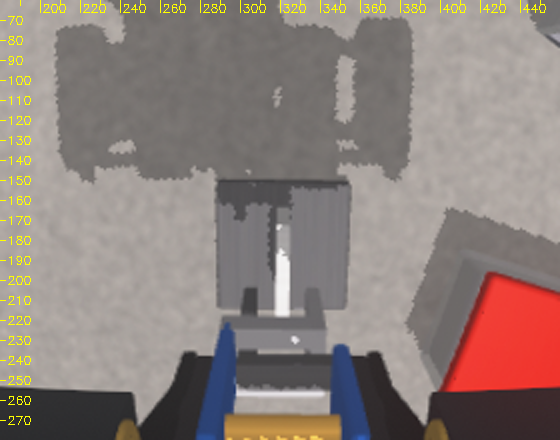

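View pics/s5.png

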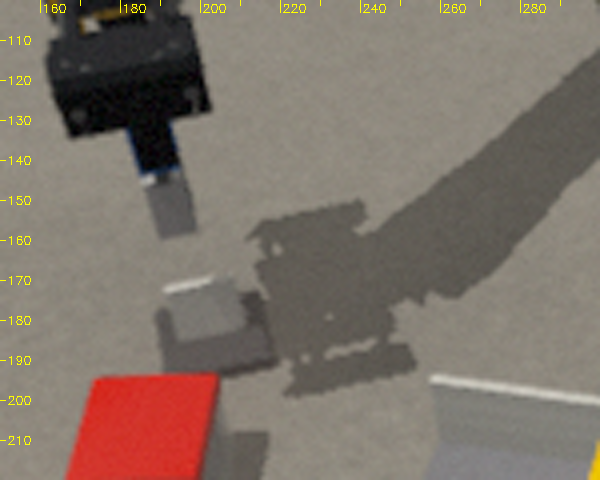

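The clip is off the stand and fully squeezed (39 mm). In the wrist view the bare blade shows at (321,230), between the open jaws. Next I move over the free part of the lip.

```bash
python3 -c "
from h import *
show([.5757,-.0527,.17],-4.8,6)"
```

```text
t 4.5 pos [ 0.4951 -0.2909  0.1717] yawY 25.33 z [-0.0016  0.001  -1.    ] F [-1.12  0.47 -0.93] T [ 0.04 -0.13 -0.02] w 0.454
([0.0301, 0.0291, 0.0003], [-0.01, -0.01, 5.02])
([0.0326, 0.0264, 0.0003], [-0.01, -0.01, 5.02])
([0.0348, 0.0234, 0.0003], [-0.01, -0.01, 5.02])
([0.0367, 0.0203, 0.0003], [-0.01, -0.01, 5.02])
([0.0383, 0.017, 0.0003], [-0.01, -0.01, 5.02])
([0.0396, 0.0136, 0.0003], [-0.01, -0.01, 5.02])
```

{"fn": "carry_out", "kwargs": {
  "rows": [
    {"offset": [0.0301, 0.0291, 0], "rot": [0, 0, 5], "gripper": 0},
    {"offset": [0.0326, 0.0264, 0], "rot": [0, 0, 5], "gripper": 0},
    {"offset": [0.0348, 0.0234, 0], "rot": [0, 0, 5], "gripper": 0},
    {"offset": [0.0367, 0.0203, 0], "rot": [0, 0, 5], "gripper": 0},
    {"offset": [0.0383, 0.017, 0], "rot": [0, 0, 5], "gripper": 0},
    {"offset": [0.0396, 0.0136, 0], "rot": [0, 0, 5], "gripper": 0},
    {"offset": [0, 0, 0], "rot": [0, 0, 0], "gripper": 0},
    {"offset": [0, 0, 0], "rot": [0, 0, 0], "gripper": 0},
    {"offset": [0, 0, 0], "rot": [0, 0, 0], "gripper": 0}
  ]
}}

```text
time: 5.62
position: [0.5756, -0.0548, 0.1722]
tool_rot: [-2.312, -2.126, 0.002]
ft_force: [-0.4, -0.4, -1.6]
grip_width: 0.451
```

Run:
```python
from h import *
from bench import cams
c=cams.get_image("wrist"); pickle.dump(c,open("wrist6.pkl","wb"))
d=cams.get_image("scene"); pickle.dump(d,open("scene6.pkl","wb"))
show([.5757,-.0527,.17],-4.8,1)
cv2.imwrite("pics/w6.png",c["img"][:,:,::-1])
crop(d["img"],220,120,410,270,4,"pics/s6.png")
```

```text
t 5.725 pos [ 0.5758 -0.0545  0.1725] yawY -4.79 z [-5.e-04 -4.e-04 -1.e+00] F [-0.05  0.56 -1.81] T [-0.   -0.11  0.02] w 0.453
([0.0017, -0.0002, 0.0025], [-0.02, 0.03, 0.01])
```

View pics/w6.png

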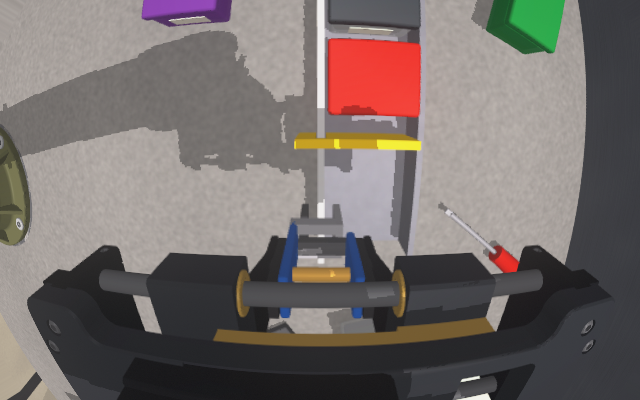

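View pics/s6.png

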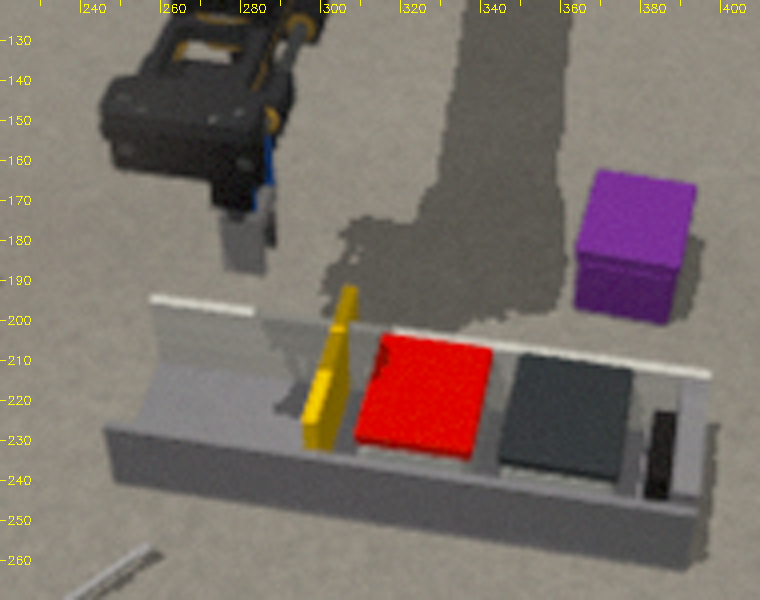

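Run:
```python
from h import *
c=pickle.load(open("wrist6.pkl","rb"))
crop(c["img"],270,60,370,180,5,"pics/w6a.png")
crop(c["img"],260,170,390,290,6,"pics/w6b.png")
R=np.array(c["R"]);print(-R.T@np.array(c["t"]), R)
```

```text
[0.58294811 0.02989138 0.32621651] [[ 0.99651456 -0.08340193 -0.0016909 ]
 [-0.07887202 -0.94860335  0.30648146]
 [-0.02716514 -0.30527987 -0.95187513]]
```

View pics/w6a.png

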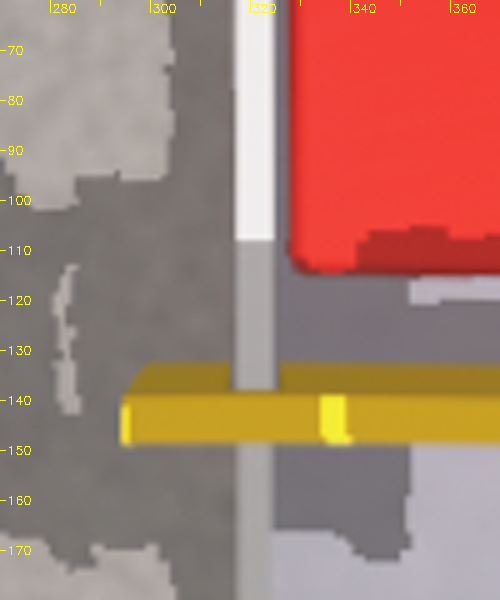

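View pics/w6b.png

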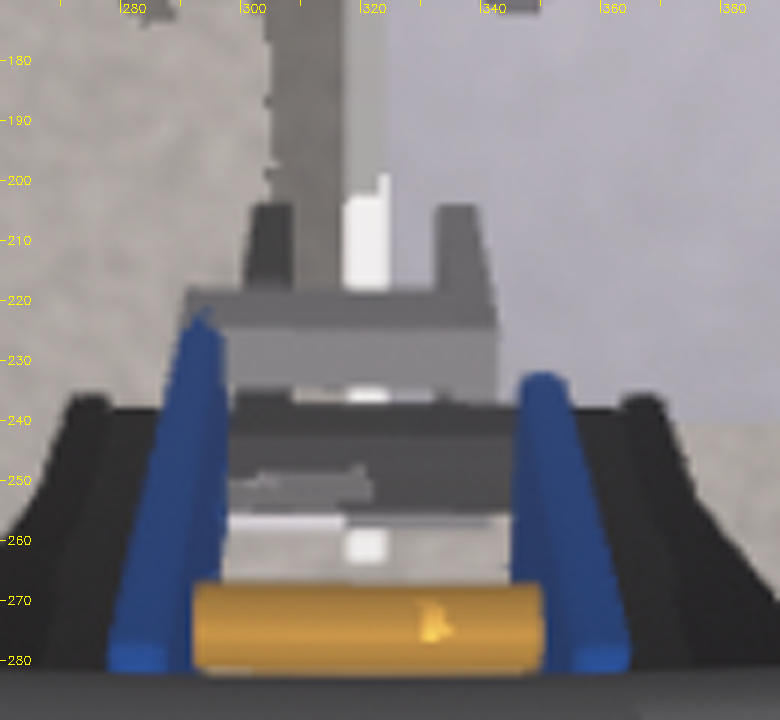

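Run:
```python
from h import *
c=pickle.load(open("wrist6.pkl","rb"));r=lambda a:np.round(a,4)
for n,u,v,z in [("push face top",320,139,.07),("push back top",320,148.6,.07),("lip far",320.6,65,.06),("lip near",320.6,180,.06),("tubA -y edge top",345,114.5,.066),("tubA +y",345,38.5,.066),("tubB -y",345,27,.066)]:
    print(n,r(atz(c,u,v,z,True)))
M=np.array([.5836,.042]);e=np.array([np.cos(np.radians(85.2)),np.sin(np.radians(85.2))])
for P in [atz(c,320,139,.07,True),atz(c,320,148.6,.07,True)]: print("tray y",r((P[:2]-M)@e))
s=np.array([.5758,-.0545]);d=s-M;print("tcp tray y",d@e,"x",d@np.array([e[1],-e[0]]))
```

```text
push face top [5.796e-01 5.000e-04 7.000e-02]
push back top [ 0.579  -0.0076  0.07  ]
lip far [0.5854 0.063  0.06  ]
lip near [ 0.577  -0.0371  0.06  ]
tubA -y edge top [0.6021 0.0191 0.066 ]
tubA +y [0.6072 0.0837 0.066 ]
tubB -y [0.6081 0.0938 0.066 ]
tray y -0.0417
tray y -0.0498
tcp tray y -0.09681424809556924 x 0.00030226757942227757
```

The lip runs at columns 317–324 (centre 320.6) and is vertical in the picture. The jaw inner edges are at 308.5 and 332.5 (centre 320.5), so the clip is centred and aligned. Lowering.

{"fn": "carry_out", "kwargs": {
  "rows": [
    {"offset": [0, 0, 0.02], "rot": [0, 0, 0], "gripper": 0},
    {"offset": [0, 0, 0.02], "rot": [0, 0, 0], "gripper": 0},
    {"offset": [0, 0, 0.014], "rot": [0, 0, 0], "gripper": 0},
    {"offset": [0, 0, 0.01], "rot": [0, 0, 0], "gripper": 0},
    {"offset": [0, 0, 0.004], "rot": [0, 0, 0], "gripper": 0},
    {"offset": [0, 0, 0], "rot": [0, 0, 0], "gripper": 0},
    {"offset": [0, 0, 0], "rot": [0, 0, 0], "gripper": 0}
  ]
}}

```text
time: 6.6
position: [0.5766, -0.053, 0.1054]
tool_rot: [2.309, 2.128, 0.001]
ft_force: [-0.3, 0.5, -1.5]
grip_width: 0.45
```

```bash
python3 -c "
from h import *
show([.5757,-.0527,.0978],-4.8,1)"
```

```text
t 6.6 pos [ 0.5766 -0.053   0.1054] yawY -4.67 z [ 1.2e-03 -3.0e-04 -1.0e+00] F [-0.27  0.45 -1.49] T [ 0.02 -0.06  0.05] w 0.45
([0.0002, -0.0009, 0.0076], [0.07, 0.01, 0.13])
```

{"fn": "carry_out", "kwargs": {
  "rows": [
    {"offset": [0, -0.0005, 0.003], "rot": [0, 0, 0], "gripper": 0},
    {"offset": [0, 0, 0.002], "rot": [0, 0, 0], "gripper": 0},
    {"offset": [0, 0, 0.001], "rot": [0, 0, 0], "gripper": 0},
    {"offset": [0, 0, 0], "rot": [0, 0, 0], "gripper": 0}
  ]
}}

```text
time: 7.1
position: [0.5755, -0.053, 0.0986]
tool_rot: [-2.31, -2.129, 0.0]
ft_force: [0.7, -1.0, -1.4]
grip_width: 0.453
```

{"fn": "carry_out", "kwargs": {
  "rows": [
    {"offset": [0, 0, 0.001], "rot": [0, 0, 0], "gripper": 0},
    {"offset": [0, 0, 0], "rot": [0, 0, 0], "gripper": 0}
  ]
}}

```text
time: 7.35
position: [0.5757, -0.0529, 0.0979]
tool_rot: [2.31, 2.129, 0.0]
ft_force: [-0.1, -0.0, -0.6]
grip_width: 0.452
```

{"fn": "carry_out", "kwargs": {
  "rows": [
    {"offset": [0, 0, 0.001], "rot": [0, 0, 0], "gripper": 0},
    {"offset": [0, 0, 0], "rot": [0, 0, 0], "gripper": 0}
  ]
}}

```text
time: 7.6
position: [0.5758, -0.0529, 0.0978]
tool_rot: [2.31, 2.129, -0.0]
ft_force: [-2.5, 0.2, 5.7]
grip_width: 0.451
```

Contact at z 0.0978, as predicted, with about 7 N pressing down. The clip is home, so I start sliding.

{"fn": "carry_out", "kwargs": {
  "rows": [
    {"offset": [0.002, 0, 0], "rot": [0, 0, 0], "gripper": 0},
    {"offset": [0.004, 0, 0], "rot": [0, 0, 0], "gripper": 0},
    {"offset": [0.004, 0, 0], "rot": [0, 0, 0], "gripper": 0},
    {"offset": [0.004, 0, 0], "rot": [0, 0, 0], "gripper": 0},
    {"offset": [0.004, 0, 0], "rot": [0, 0, 0], "gripper": 0}
  ]
}}

```text
time: 8.22
position: [0.5781, -0.0363, 0.0978]
tool_rot: [2.309, 2.126, 0.0]
ft_force: [0.1, -3.1, 5.3]
grip_width: 0.453
```

{"fn": "carry_out", "kwargs": {
  "rows": [
    {"offset": [0.004, 0, 0], "rot": [0, 0, 0], "gripper": 0},
    {"offset": [0.003, 0, 0], "rot": [0, 0, 0], "gripper": 0},
    {"offset": [0.003, 0, 0], "rot": [0, 0, 0], "gripper": 0},
    {"offset": [0.003, 0, 0], "rot": [0, 0, 0], "gripper": 0}
  ]
}}

```text
time: 8.72
position: [0.5792, -0.0234, 0.0978]
tool_rot: [2.309, 2.126, 0.0]
ft_force: [0.2, -3.7, 4.8]
grip_width: 0.454
```

Run:
```python
from h import *
from bench import cams
c=cams.get_image("wrist"); pickle.dump(c,open("wrist7.pkl","wb"))
d=cams.get_image("scene"); pickle.dump(d,open("scene7.pkl","wb"))
show([.5836,.042,.0978],-4.8,1)
cv2.imwrite("pics/w7.png",c["img"][:,:,::-1])
crop(d["img"],220,120,410,270,4,"pics/s7.png")
```

```text
t 8.825 pos [ 0.5792 -0.0228  0.0978] yawY -4.69 z [ 0.0024 -0.0016 -1.    ] F [-0.58 -3.27  5.38] T [-0.73 -0.03 -0.  ] w 0.452
([0.0649, -0.0009, -0.0001], [0.15, 0.08, 0.11])
```

View pics/w7.png

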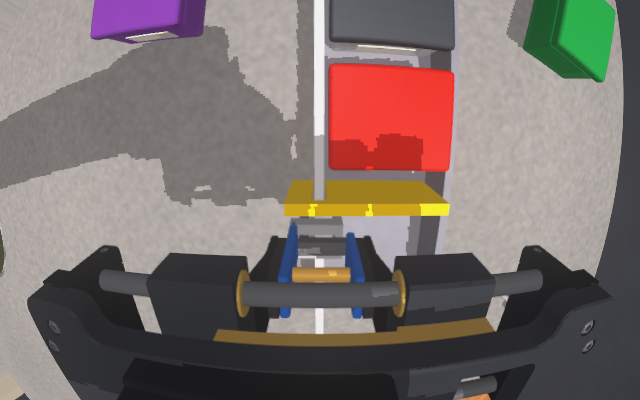

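View pics/s7.png

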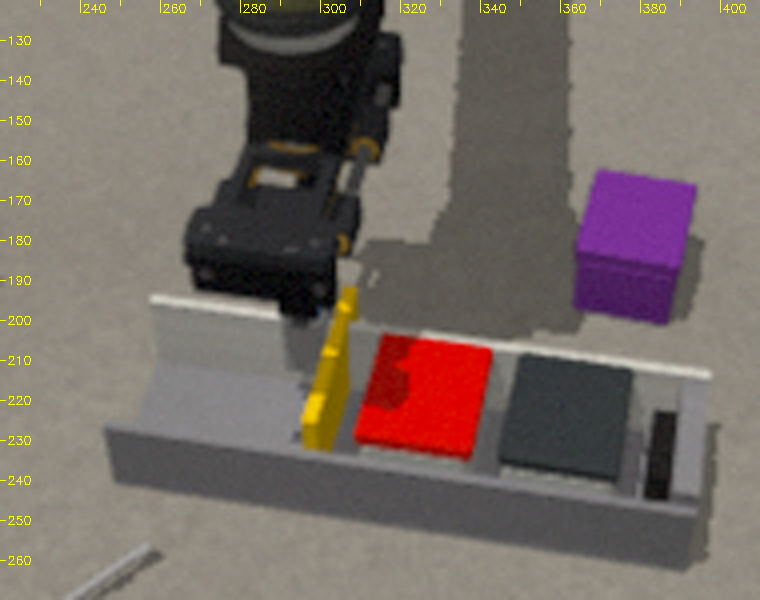

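The clip sits on the lip just behind the pusher. Sliding friction is about 3 N and z is steady at 0.0978. Continuing.

{"fn": "carry_out", "kwargs": {
  "rows": [
    {"offset": [0.003, 0, 0], "rot": [0, 0, 0], "gripper": 0},
    {"offset": [0.003, 0, 0], "rot": [0, 0, 0], "gripper": 0},
    {"offset": [0.003, 0, 0], "rot": [0, 0, 0], "gripper": 0},
    {"offset": [0.003, 0, 0], "rot": [0, 0, 0], "gripper": 0},
    {"offset": [0.003, 0, 0], "rot": [0, 0, 0], "gripper": 0}
  ]
}}

```text
time: 9.45
position: [0.5804, -0.009, 0.0978]
tool_rot: [2.309, 2.125, -0.001]
ft_force: [-0.4, -5.1, 5.8]
grip_width: 0.452
```

{"fn": "carry_out", "kwargs": {
  "rows": [
    {"offset": [0.003, 0, 0], "rot": [0, 0, 0], "gripper": 0},
    {"offset": [0.003, 0, 0], "rot": [0, 0, 0], "gripper": 0},
    {"offset": [0.003, 0, 0], "rot": [0, 0, 0], "gripper": 0},
    {"offset": [0.003, 0, 0], "rot": [0, 0, 0], "gripper": 0}
  ]
}}

```text
time: 9.95
position: [0.5814, 0.0024, 0.0978]
tool_rot: [2.308, 2.125, -0.002]
ft_force: [-0.3, -6.8, 6.1]
grip_width: 0.45
```

{"fn": "carry_out", "kwargs": {
  "rows": [
    {"offset": [0.0025, 0, 0], "rot": [0, 0, 0], "gripper": 0},
    {"offset": [0.0025, 0, 0], "rot": [0, 0, 0], "gripper": 0},
    {"offset": [0.0025, 0, 0], "rot": [0, 0, 0], "gripper": 0}
  ]
}}

```text
time: 10.32
position: [0.5819, 0.0087, 0.0978]
tool_rot: [2.309, 2.123, -0.003]
ft_force: [-1.3, -6.2, 7.7]
grip_width: 0.453
```

Run:
```python
from h import *
from bench import cams
d=cams.get_image("scene"); pickle.dump(d,open("scene8.pkl","wb"))
c=cams.get_image("wrist")
show([.5836,.042,.0978],-4.8,1)
cv2.imwrite("pics/w8.png",c["img"][:,:,::-1])
crop(d["img"],220,120,410,270,4,"pics/s8.png")
```

```text
t 10.425 pos [0.5819 0.0094 0.0978] yawY -4.75 z [ 0.0019 -0.0044 -1.    ] F [-0.98 -5.99  5.91] T [-1.68  0.06  0.1 ] w 0.449
([0.0326, -0.001, -0.0001], [0.13, 0.24, 0.05])
```

View pics/s8.png

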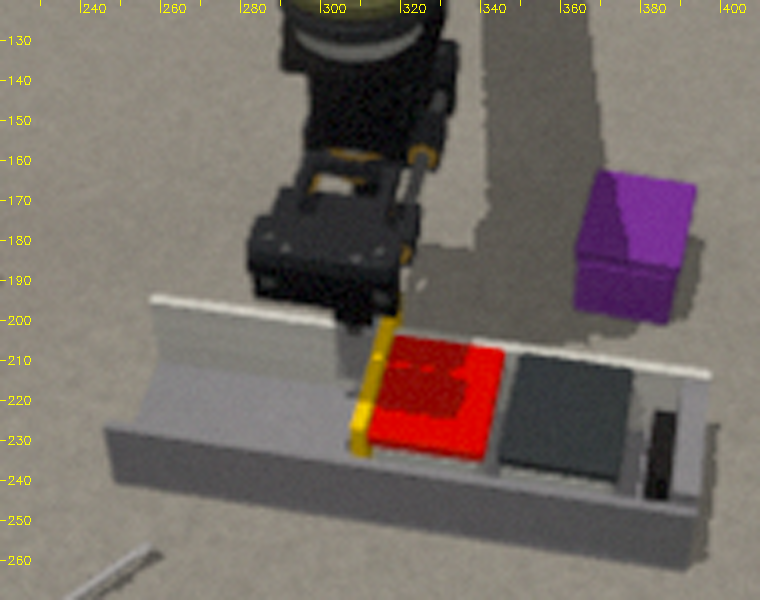

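View pics/w8.png

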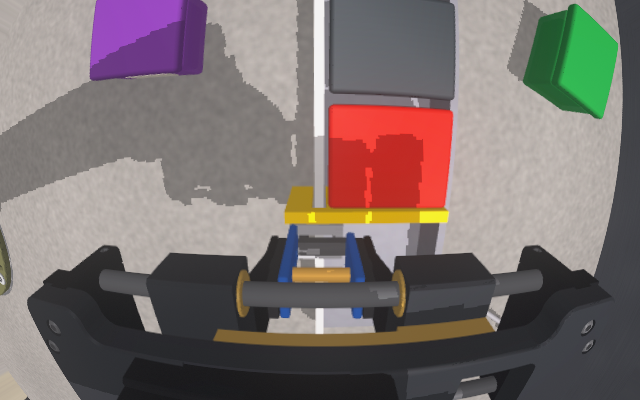

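Pusher and red tub now move together. The gap to the dark tub is about 3 mm and wrist force is about 6 N. I continue in smaller steps.

{"fn": "carry_out", "kwargs": {
  "rows": [
    {"offset": [0.002, 0, 0], "rot": [0, 0, 0], "gripper": 0},
    {"offset": [0.002, 0, 0], "rot": [0, 0, 0], "gripper": 0},
    {"offset": [0.002, 0, 0], "rot": [0, 0, 0], "gripper": 0}
  ]
}}

```text
time: 10.8
position: [0.5824, 0.0147, 0.0978]
tool_rot: [2.309, 2.124, -0.003]
ft_force: [-0.8, -7.0, 7.3]
grip_width: 0.447
```

{"fn": "carry_out", "kwargs": {
  "rows": [
    {"offset": [0.002, 0, 0], "rot": [0, 0, 0], "gripper": 0},
    {"offset": [0.002, 0, 0], "rot": [0, 0, 0], "gripper": 0}
  ]
}}

```text
time: 11.05
position: [0.5826, 0.0172, 0.0978]
tool_rot: [2.308, 2.122, -0.006]
ft_force: [-2.2, -10.0, 7.5]
grip_width: 0.446
```

{"fn": "carry_out", "kwargs": {
  "rows": [
    {"offset": [0.0015, 0, 0], "rot": [0, 0, 0], "gripper": 0},
    {"offset": [0.0015, 0, 0], "rot": [0, 0, 0], "gripper": 0}
  ]
}}

```text
time: 11.3
position: [0.5828, 0.02, 0.0978]
tool_rot: [2.309, 2.122, -0.006]
ft_force: [-1.6, -9.9, 7.7]
grip_width: 0.455
```

{"fn": "carry_out", "kwargs": {
  "rows": [
    {"offset": [0.001, 0, 0], "rot": [0, 0, 0], "gripper": 0},
    {"offset": [0.001, 0, 0], "rot": [0, 0, 0], "gripper": 0}
  ]
}}

```text
time: 11.55
position: [0.583, 0.022, 0.0978]
tool_rot: [2.308, 2.122, -0.006]
ft_force: [-2.1, -9.3, 7.9]
grip_width: 0.453
```

Run:
```python
from h import *
from bench import cams
d=cams.get_image("scene"); pickle.dump(d,open("scene9.pkl","wb"))
show([.5836,.042,.0978],-4.8,1)
crop(d["img"],280,180,410,270,6,"pics/s9.png")
```

```text
t 11.6 pos [0.583  0.0222 0.0978] yawY -4.82 z [ 0.0012 -0.0071 -1.    ] F [-1.38 -9.72  8.07] T [-2.51  0.24  0.13] w 0.452
([0.0198, -0.0011, -0.0001], [0.1, 0.4, -0.02])
```

View pics/s9.png

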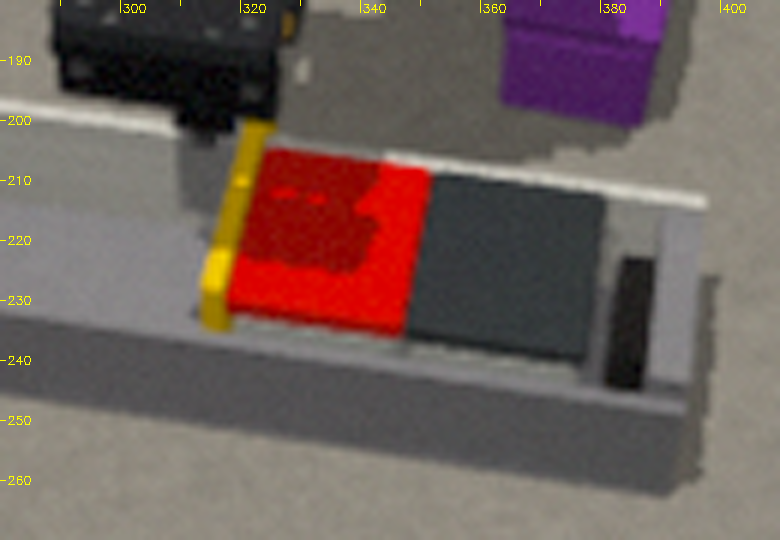

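The pusher, red tub and dark tub now touch and move as one row, with the buffer a few mm ahead. The sliding baseline is about -9.7 N, so I'll creep forward and look for a rise of about 9 N.

{"fn": "carry_out", "kwargs": {
  "rows": [
    {"offset": [0.001, 0, 0], "rot": [0, 0, 0], "gripper": 0},
    {"offset": [0.001, 0, 0], "rot": [0, 0, 0], "gripper": 0}
  ]
}}

```text
time: 11.85
position: [0.5832, 0.0239, 0.0978]
tool_rot: [2.309, 2.122, -0.006]
ft_force: [-1.6, -10.5, 7.3]
grip_width: 0.448
```

{"fn": "carry_out", "kwargs": {
  "rows": [
    {"offset": [0.001, 0, 0], "rot": [0, 0, 0], "gripper": 0},
    {"offset": [0.001, 0, 0], "rot": [0, 0, 0], "gripper": 0}
  ]
}}

```text
time: 12.1
position: [0.5833, 0.0259, 0.0978]
tool_rot: [2.309, 2.122, -0.006]
ft_force: [-1.5, -10.5, 8.6]
grip_width: 0.452
```

{"fn": "carry_out", "kwargs": {
  "rows": [
    {"offset": [0.001, 0, 0], "rot": [0, 0, 0], "gripper": 0},
    {"offset": [0.001, 0, 0], "rot": [0, 0, 0], "gripper": 0}
  ]
}}

```text
time: 12.35
position: [0.5835, 0.0279, 0.0979]
tool_rot: [2.309, 2.122, -0.007]
ft_force: [-1.5, -10.3, 8.7]
grip_width: 0.45
```

{"fn": "carry_out", "kwargs": {
  "rows": [
    {"offset": [0.001, 0, 0], "rot": [0, 0, 0], "gripper": 0},
    {"offset": [0.001, 0, 0], "rot": [0, 0, 0], "gripper": 0}
  ]
}}

```text
time: 12.6
position: [0.5837, 0.0299, 0.0979]
tool_rot: [2.308, 2.122, -0.007]
ft_force: [-2.5, -10.7, 8.0]
grip_width: 0.454
```

{"fn": "carry_out", "kwargs": {
  "rows": [
    {"offset": [0.001, 0, 0], "rot": [0, 0, 0], "gripper": 0}
  ]
}}

```text
time: 12.72
position: [0.5837, 0.0299, 0.0979]
tool_rot: [2.308, 2.121, -0.008]
ft_force: [-2.0, -11.7, 9.5]
grip_width: 0.453
```

{"fn": "carry_out", "kwargs": {
  "rows": [
    {"offset": [0.001, 0, 0], "rot": [0, 0, 0], "gripper": 0}
  ]
}}

```text
time: 12.85
position: [0.5837, 0.03, 0.0979]
tool_rot: [2.308, 2.12, -0.01]
ft_force: [-2.1, -13.6, 9.3]
grip_width: 0.451
```

{"fn": "carry_out", "kwargs": {
  "rows": [
    {"offset": [0.001, 0, 0], "rot": [0, 0, 0], "gripper": 0}
  ]
}}

```text
time: 12.98
position: [0.5837, 0.0301, 0.0979]
tool_rot: [2.308, 2.119, -0.012]
ft_force: [-1.7, -14.5, 9.7]
grip_width: 0.45
```

Run:
```python
from h import *
from bench import cams
d=cams.get_image("scene"); pickle.dump(d,open("scene10.pkl","wb"))
show([.5836,.042,.0978],-4.8,1)
crop(d["img"],280,180,410,270,6,"pics/s10.png")
```

```text
t 13.025 pos [0.5837 0.03   0.0978] yawY -4.9 z [ 1.000e-04 -1.130e-02 -9.999e-01] F [ -2.11 -14.11   8.78] T [-3.59  0.58  0.19] w 0.454
([0.0119, -0.0011, -0.0001], [0.06, 0.65, -0.1])
```

View pics/s10.png

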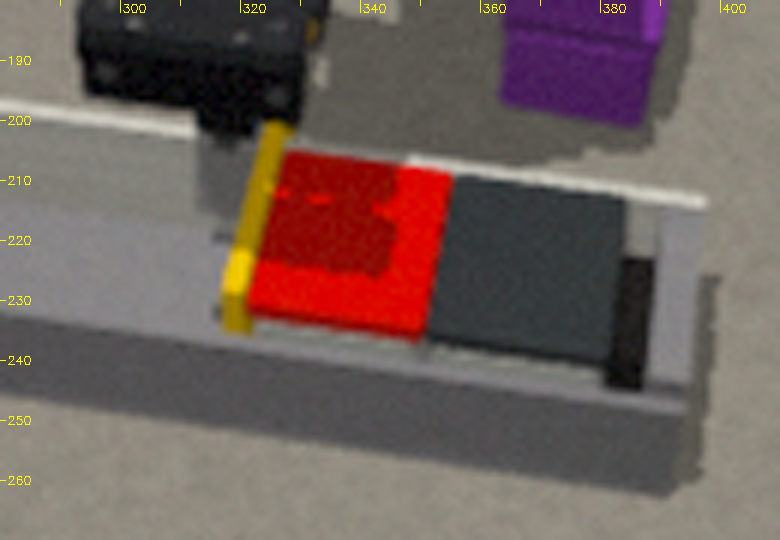

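The dark tub has reached the buffer: motion stopped at y = 0.030 and force is climbing at about 1.3 N/mm. I'll press to about 9 N above the sliding level.

{"fn": "carry_out", "kwargs": {
  "rows": [
    {"offset": [0.001, 0, 0], "rot": [0, 0, 0], "gripper": 0},
    {"offset": [0.001, 0, 0], "rot": [0, 0, 0], "gripper": 0}
  ]
}}

```text
time: 13.28
position: [0.5838, 0.0306, 0.0979]
tool_rot: [2.308, 2.117, -0.014]
ft_force: [-2.9, -17.1, 10.7]
grip_width: 0.456
```

{"fn": "carry_out", "kwargs": {
  "rows": [
    {"offset": [0.001, 0, 0], "rot": [0, 0, 0], "gripper": 0},
    {"offset": [0.0005, 0, 0], "rot": [0, 0, 0], "gripper": 0},
    {"offset": [0, 0, 0], "rot": [0, 0, 0], "gripper": 0}
  ]
}}

```text
time: 13.65
position: [0.5838, 0.0312, 0.0979]
tool_rot: [2.309, 2.116, -0.016]
ft_force: [-3.7, -18.5, 12.1]
grip_width: 0.45
```

Run:
```python
from h import *
from bench import cams
show([.5836,.042,.0978],-4.8,1)
c=cams.get_image("wrist")
crop(c["img"],260,170,390,290,6,"pics/w11.png")
```

```text
t 13.65 pos [0.5838 0.0312 0.0979] yawY -4.99 z [-5.000e-04 -1.410e-02 -9.999e-01] F [ -3.67 -18.53  12.13] T [-4.52  0.77  0.2 ] w 0.45
([0.0108, -0.0012, -0.0], [0.04, 0.81, -0.19])
```

View pics/w11.png

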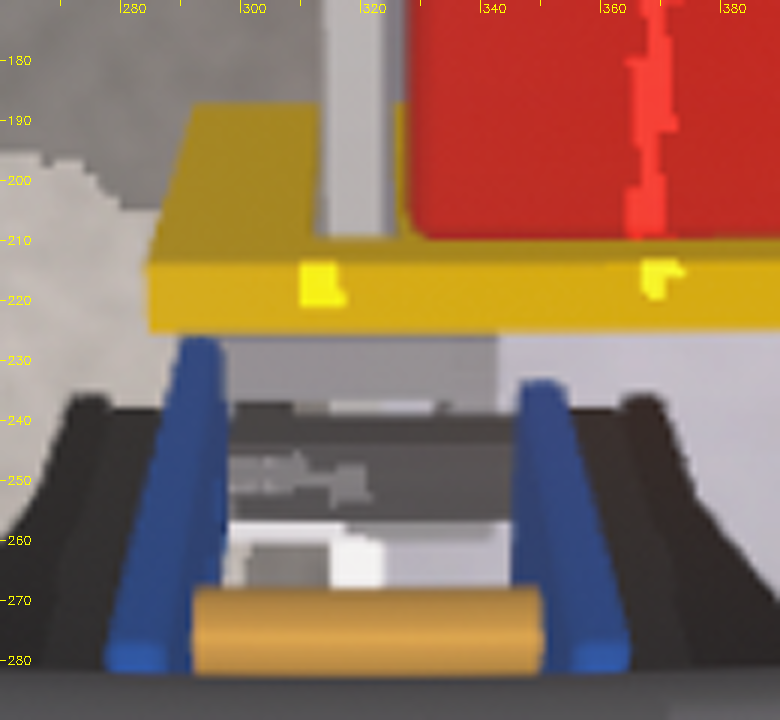

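The clip is home and tight behind the pusher (pusher back edge at row 225). Wrist force is 18.5 N, about 8 N above the sliding level. I'm letting the clip close.

{"fn": "carry_out", "kwargs": {
  "rows": [
    {"offset": [0, 0, 0], "rot": [0, 0, 0], "gripper": 0.52},
    {"offset": [0, 0, 0], "rot": [0, 0, 0], "gripper": 0.58},
    {"offset": [0, 0, 0], "rot": [0, 0, 0], "gripper": 0.65},
    {"offset": [0, 0, 0], "rot": [0, 0, 0], "gripper": 0.75},
    {"offset": [0, 0, 0], "rot": [0, 0, 0], "gripper": 0.85},
    {"offset": [0, 0, 0], "rot": [0, 0, 0], "gripper": 0.85}
  ]
}}

```text
time: 14.45
position: [0.5829, 0.0424, 0.0964]
tool_rot: [-2.309, -2.129, 0.0]
ft_force: [0.4, -0.1, 0.3]
grip_width: 0.827
```

Run:
```python
from h import *
from bench import cams
show([.5836,.03,.0978],-4.8,1)
c=cams.get_image("wrist")
crop(c["img"],240,170,400,290,5,"pics/w12.png")
```

```text
t 14.45 pos [0.5829 0.0424 0.0964] yawY -4.63 z [-8.e-04  5.e-04 -1.e+00] F [ 0.42 -0.08  0.35] T [-0.03 -0.06 -0.03] w 0.827
([-0.0123, 0.0017, -0.0014], [-0.05, -0.02, 0.17])
```

View pics/w12.png

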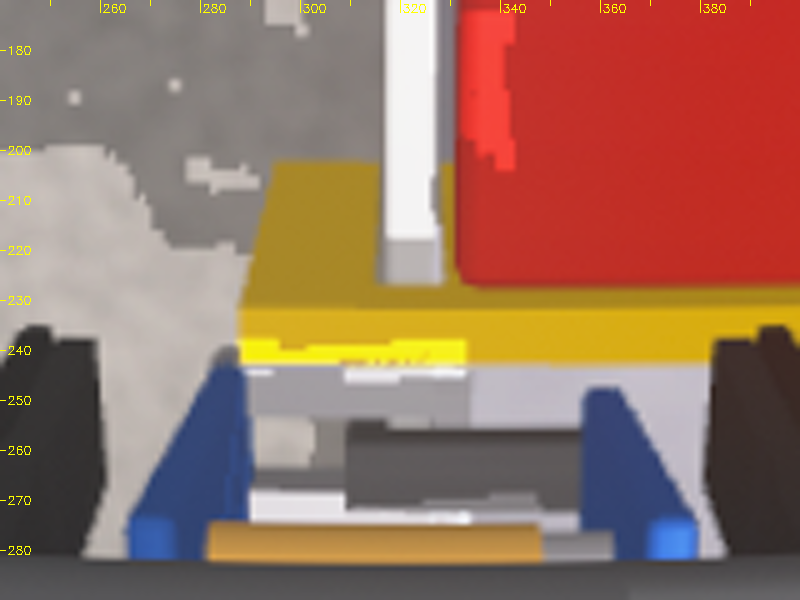

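The clip has closed on the lip against the pusher and both fingers are clear of the handles. Opening fully and retreating straight up.

{"fn": "carry_out", "kwargs": {
  "rows": [
    {"offset": [0, 0, 0], "rot": [0, 0, 0], "gripper": 1},
    {"offset": [0, 0, 0], "rot": [0, 0, 0], "gripper": 1},
    {"offset": [0, 0, -0.02], "rot": [0, 0, 0], "gripper": 1},
    {"offset": [0, 0, -0.04], "rot": [0, 0, 0], "gripper": 1},
    {"offset": [0, 0, -0.05], "rot": [0, 0, 0], "gripper": 1},
    {"offset": [0, 0, -0.04], "rot": [0, 0, 0], "gripper": 1},
    {"offset": [-0.03, -0.04, 0], "rot": [0, 0, 0], "gripper": 1},
    {"offset": [-0.03, -0.04, 0], "rot": [0, 0, 0], "gripper": 1},
    {"offset": [0, 0, 0], "rot": [0, 0, 0], "gripper": 1},
    {"offset": [0, 0, 0], "rot": [0, 0, 0], "gripper": 1}
  ]
}}

```text
time: 15.75
position: [0.4995, -0.0111, 0.2482]
tool_rot: [2.308, 2.128, 0.003]
ft_force: [0.4, 0.5, 0.3]
grip_width: 0.997
```

Run:
```python
from h import *
from bench import cams
show([.5836,.03,.0978],-4.8,1)
for n in ("wrist","scene","top"):
    c=cams.get_image(n); pickle.dump(c,open(n+"13.pkl","wb")); cv2.imwrite(f"pics/{n}13.png",c["img"][:,:,::-1])
    if n=="scene": crop(c["img"],240,140,410,270,4,"pics/s13.png")
    if n=="wrist": crop(c["img"],240,40,480,250,3,"pics/w13.png")
    if n=="top": crop(c["img"],255,170,385,240,6,"pics/t13.png")
```

```text
t 15.75 pos [ 0.4995 -0.0111  0.2482] yawY -4.66 z [ 2.7e-03 -4.0e-04 -1.0e+00] F [0.37 0.54 0.31] T [-0.01 -0.12 -0.03] w 0.997
([0.0478, 0.0801, 0.1506], [0.15, 0.01, 0.14])
```

View pics/s13.png

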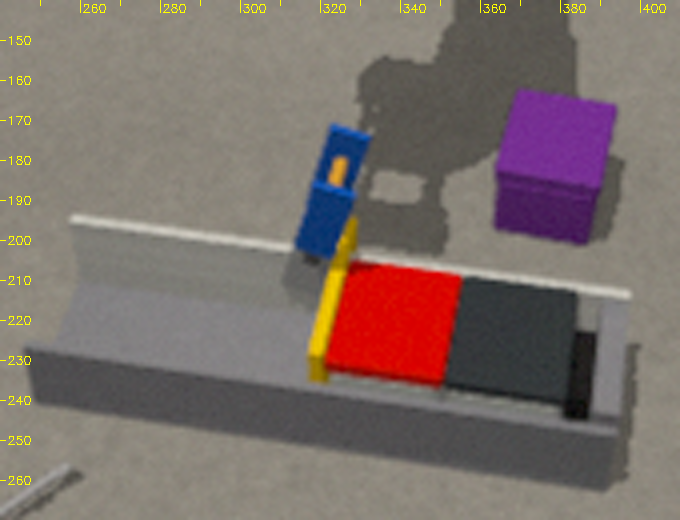

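View pics/wrist13.png

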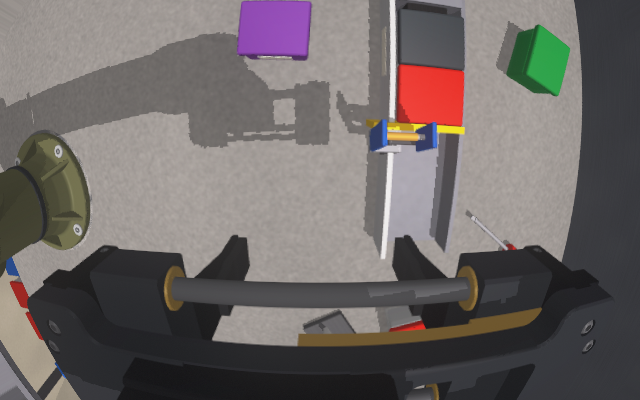

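View pics/scene13.png

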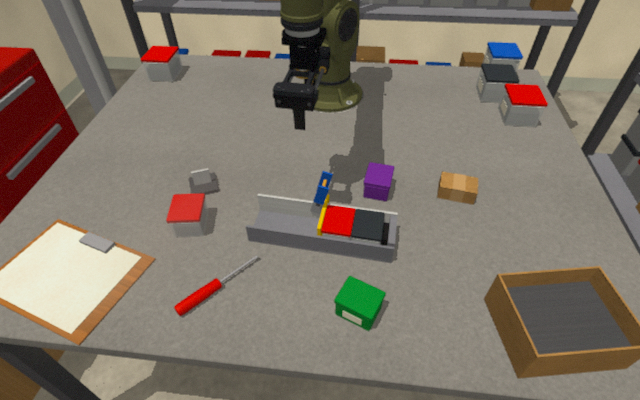

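The closed clip seems to lean towards +y in the scene view (plate bottom at about (319,203), top at about (325,186)). I'll measure the tilt.

Run:
```python
from h import *
s=pickle.load(open("scene13.pkl","rb"));w=pickle.load(open("wrist13.pkl","rb"));t=pickle.load(open("top13.pkl","rb"))
e=np.array([np.cos(np.radians(85.2)),np.sin(np.radians(85.2)),0]);ex=np.array([e[1],-e[0],0]);M=np.array([.5836,.042,0])
ty=-.0125
for nm,x in (("front plate",.026),("robot plate",-.026)):
  for z in (.082,.135):
    for dy in(-.012,.012):
      P=M+ex*x+e*(ty+dy)+[0,0,z];print(nm,z,dy,"scene",np.round(proj(s,P),1),"wrist",np.round(proj(w,P,True),1),"top",np.round(proj(t,P),1))
crop(s["img"],300,160,360,230,10,"pics/s14.png")
crop(w["img"],350,90,480,180,6,"pics/w14.png")
crop(t["img"],290,180,360,240,9,"pics/t14.png")
```

```text
front plate 0.082 -0.012 scene [312.1 202.8] wrist [418.  152.9] top [329.5 207.9]
front plate 0.082 0.012 scene [322.6 204.3] wrist [419.3 130.8] top [321.4 207. ]
front plate 0.135 -0.012 scene [311.7 185.7] wrist [435.1 162.4] top [330.1 205.4]
front plate 0.135 0.012 scene [322.6 187.1] wrist [437.1 136.5] top [321.6 204.5]
robot plate 0.082 -0.012 scene [316.6 187.2] wrist [371.  151.6] top [327.6 225.5]
robot plate 0.082 0.012 scene [326.7 188.5] wrist [371.8 128.9] top [319.4 224.6]
robot plate 0.135 -0.012 scene [316.4 170. ] wrist [380.6 160.9] top [328.2 223.8]
robot plate 0.135 0.012 scene [327.  171.3] wrist [381.7 134. ] top [319.6 222.9]
```

View pics/s14.png

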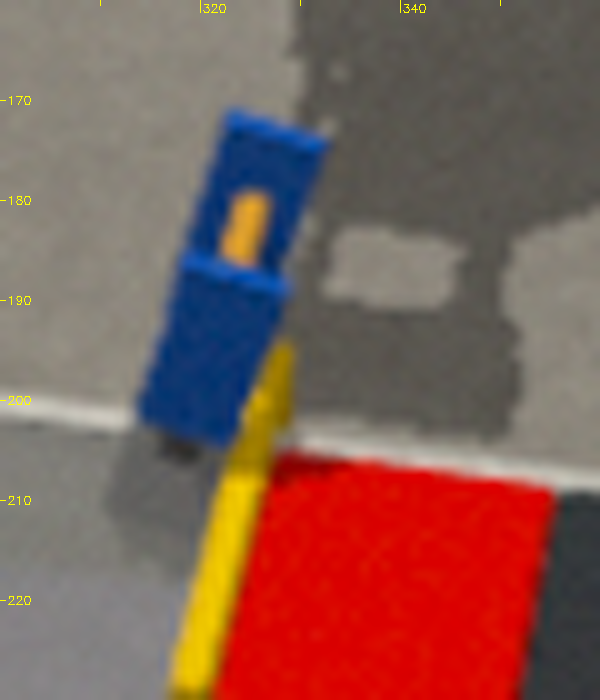

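View pics/w14.png

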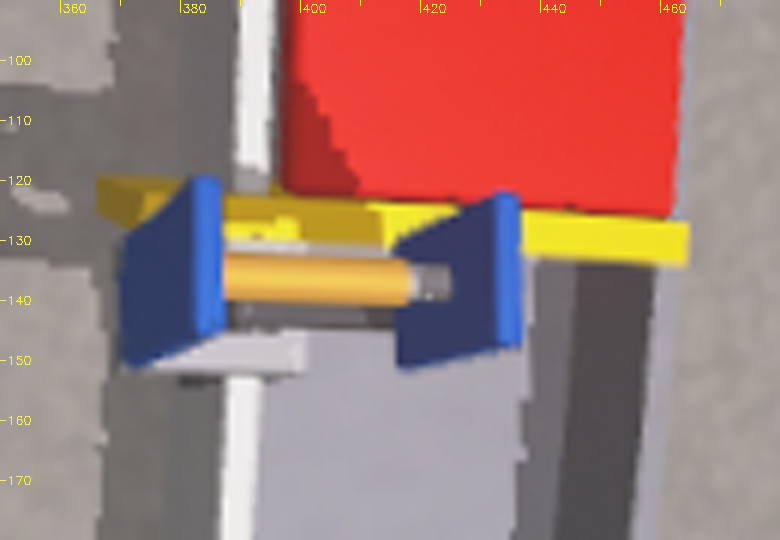

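View pics/t14.png

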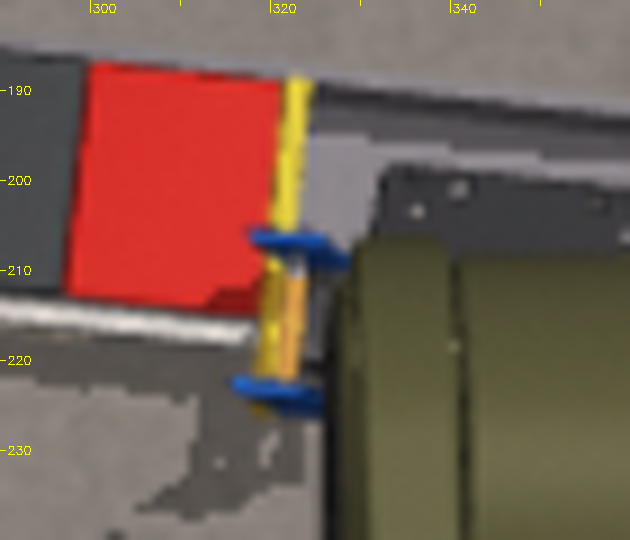

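```bash
cat > fit.py <<'E'
from h import *
from scipy.optimize import least_squares
e=np.array([np.cos(np.radians(85.2)),np.sin(np.radians(85.2)),0]);ex=np.array([e[1],-e[0],0]);M=np.array([.5836,.042,0])
def pt(p,sx,sy,sz):
    x0,y0,z0,th,ro=p; # throat-based origin; local
    X=np.array([sx*.026,sy*.012,.05+(.025 if sz>0 else -.028)])
    # th: lean of top to +y ; ro: lean of top to +x
    Rm=Ro.from_euler('xy',[-th,ro]).as_matrix(); Y=Rm@X+np.array([x0,y0,.06+z0])
    return M+ex*Y[0]+e*Y[1]+np.array([0,0,Y[2]])
def fit(obs,cams):
    # per-camera xy-pixel offsets as nuisance with prior 2 px
    def res(q):
        p=q[:5];r=[]
        for k,(sx,sy,sz),u,v in obs:
            c,fi=cams[k][0],cams[k][1];i=list(cams).index(k)
            a=proj(c,pt(p,sx,sy,sz),fi); r+= [(a[0]+q[5+2*i]-u)/.5,(a[1]+q[6+2*i]-v)/.5]
        r+=list(np.array(q[5:])/1.5)+[q[0]/.01,q[4]/.05]
        return r
    s=least_squares(res,[0,-.0125,0,.15,0]+[0]*(2*len(cams)));return s
E
python3 - <<'E'
from fit import *
s=pickle.load(open("scene13.pkl","rb"));w=pickle.load(open("wrist13.pkl","rb"))
obs=[("s",(1,-1,-1),313.8,201.8),("s",(1,1,-1),322.7,204.3),("s",(1,-1,1),318,186),("s",(1,1,1),328.8,189),
("s",(-1,-1,1),322.6,170.8),("s",(-1,1,1),332.6,174.5),
("w",(1,1,1),436.5,122.5),("w",(1,-1,1),436.5,147.5),("w",(-1,1,1),382,119.5),("w",(-1,-1,1),382.5,145),("w",(-1,-1,-1),370.5,151),("w",(-1,1,-1),370.5,129.5)]
r=fit(obs,{"s":(s,False),"w":(w,True)});print(np.round(r.x,4),r.cost);print(np.round(r.fun,1))
print("grip point world",pt(r.x[:5],0,0,1)*28/53+pt(r.x[:5],0,0,-1)*25/53)
E
```

```text
[-1.0000e-03 -1.7300e-02 -1.6000e-03  2.4740e-01  2.7500e-02  2.6720e-01
 -1.0109e+00 -4.2000e-03  4.9790e-01] 13.31051032971114
[-2.   0.   0.5  1.4  0.4  0.8  0.1  1.5  0.2 -1.2  0.7 -2.2 -1.2 -1.
  0.5  0.3 -0.3 -0.6 -0.2  1.7  1.   0.8  0.3 -1.3  0.2 -0.7 -0.   0.3
 -0.1  0.6]
grip point world [0.58354175 0.0369452  0.10683495]
```

The fit gives the closed clip leaning about 14° towards +y. The arm was still loaded forward and dragged the handles as it opened. To mend this I'll regrasp with a matching tilt, squeeze, stand the clip upright, reseat and press again, then unload the arm before releasing.

```bash
cat >> h.py <<'E'
def rowst(target,yawY,tilt,n):
    """tilt: rotation about tool y (deg) after tool-down pose"""
    from bench import ctrl
    s=ctrl.get_state(); pos=np.array(s["position"]);R0=Ro.from_rotvec(s["tool_rot"])
    y=np.array([np.cos(np.radians(yawY)),np.sin(np.radians(yawY)),0]); z=np.array([0,0,-1.]); x=np.cross(y,z)
    R1=Ro.from_matrix(np.stack([x,y,z],1))*Ro.from_rotvec([0,np.radians(tilt),0]); dr=(R0.inv()*R1).as_rotvec()/n; st=(np.array(target)-pos)/n
    print("t",s["time"],"pos",np.round(pos,4),"R",np.round(R0.as_matrix()[:,2],4),"F",np.round(s["ft_force"],1),"tool z target",np.round(R1.as_matrix()[:,2],3))
    R=R0
    for i in range(n): print(np.round(R.inv().apply(st),4).tolist(),np.round(np.degrees(dr),2).tolist()); R=R*Ro.from_rotvec(dr)
E
python3 -c "
from h import *
rowst([.585,.0502,.164],-4.8,-13.5,3)"
```

```text
t 15.9 pos [ 0.4996 -0.0104  0.2471] R [ 7.e-04  8.e-04 -1.e+00] F [ 0.6 -0.2  0.7] tool z target [-0.02  -0.233 -0.972]
[0.0224, 0.0268, 0.0277] [0.02, -4.52, 0.08]
[0.0245, 0.0267, 0.0259] [0.02, -4.52, 0.08]
[0.0265, 0.0267, 0.0239] [0.02, -4.52, 0.08]
```

{"fn": "carry_out", "kwargs": {
  "rows": [
    {"offset": [0.0224, 0.0268, 0.0277], "rot": [0, -4.5, 0.1], "gripper": 1},
    {"offset": [0.0245, 0.0267, 0.0259], "rot": [0, -4.5, 0.1], "gripper": 1},
    {"offset": [0.0265, 0.0267, 0.0239], "rot": [0, -4.5, 0], "gripper": 1},
    {"offset": [0, 0, 0], "rot": [0, 0, 0], "gripper": 1},
    {"offset": [0, 0, 0], "rot": [0, 0, 0], "gripper": 1},
    {"offset": [0, 0, 0], "rot": [0, 0, 0], "gripper": 1}
  ]
}}

```text
time: 16.65
position: [0.5847, 0.0476, 0.165]
tool_rot: [2.189, 2.006, -0.257]
ft_force: [0.1, 0.2, -0.6]
grip_width: 0.998
```

Run:
```python
from h import *
from bench import cams
c=cams.get_image("wrist");s=cams.get_image("scene");pickle.dump(c,open("w15.pkl","wb"));pickle.dump(s,open("s15.pkl","wb"))
rowst([.5833,.0344,.096],-4.8,-13.5,2)
crop(c["img"],200,100,440,290,3,"pics/w15.png")
crop(s["img"],270,110,370,240,5,"pics/s15.png")
```

```text
t 16.75 pos [0.5846 0.0475 0.1652] R [-0.0174 -0.2334 -0.9722] F [-0.4 -0.3 -0.2] tool z target [-0.02  -0.233 -0.972]
[0.0017, -0.0002, 0.0352] [0.06, 0.02, -0.12]
[0.0017, -0.0002, 0.0352] [0.06, 0.02, -0.12]
```

View pics/w15.png

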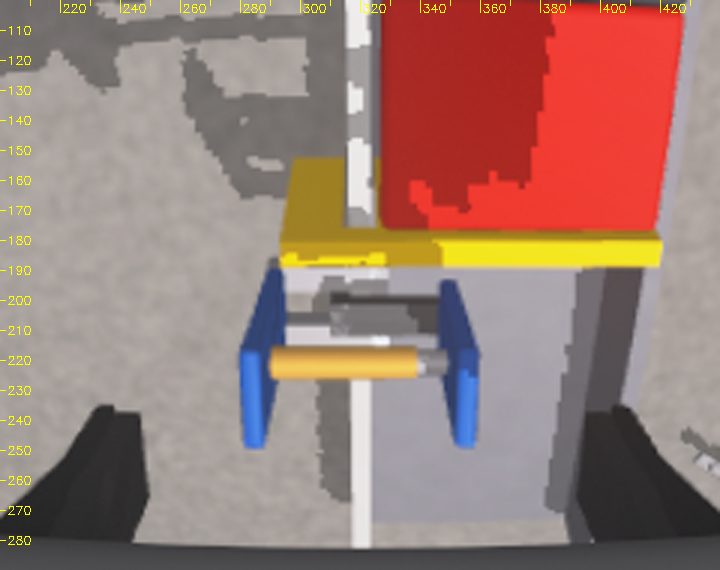

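View pics/s15.png

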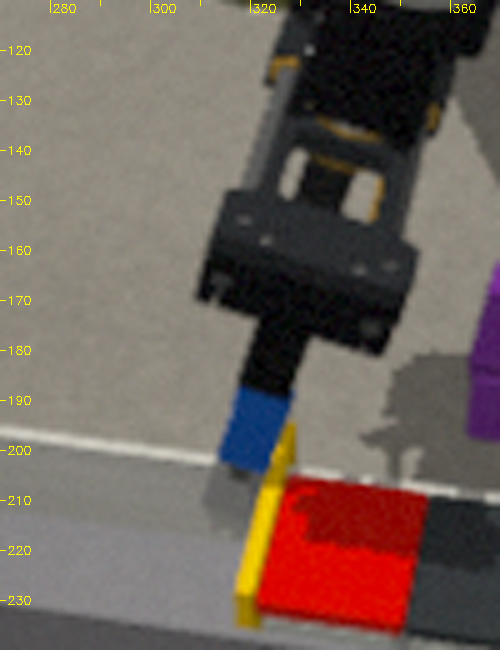

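Run:
```python
from fit import *
s=pickle.load(open("scene13.pkl","rb"));w=pickle.load(open("wrist13.pkl","rb"));v=pickle.load(open("w15.pkl","rb"))
obs=[("s",(1,-1,-1),313.8,201.8),("s",(1,1,-1),322.7,204.3),("s",(1,-1,1),318,186),("s",(1,1,1),328.8,189),
("s",(-1,-1,1),322.6,170.8),("s",(-1,1,1),332.6,174.5),
("w",(1,1,1),436.5,122.5),("w",(1,-1,1),436.5,147.5),("w",(-1,1,1),382,119.5),("w",(-1,-1,1),382.5,145),("w",(-1,-1,-1),370.5,151),("w",(-1,1,-1),370.5,129.5),
("v",(1,1,1),359,218),("v",(1,-1,1),358.3,248.5),("v",(-1,1,1),280.2,217),("v",(-1,-1,1),281.3,249)]
r=fit(obs,{"s":(s,False),"w":(w,True),"v":(v,True)});print(np.round(r.x,4),r.cost);print(np.round(r.fun,1))
g=pt(r.x[:5],0,0,1)*28/53+pt(r.x[:5],0,0,-1)*25/53
R=np.array(v["R"]);print("grip",g)
from bench import ctrl
st=ctrl.get_state();T=Ro.from_rotvec(st["tool_rot"]).inv().apply(g-np.array(st["position"]));print("grip in tool",np.round(T,4))
```

```text
[-2.0000e-04 -1.9200e-02 -1.5000e-03  2.4670e-01  1.2700e-02  1.1186e+00
 -7.7790e-01  1.3020e-01 -1.5135e+00 -6.7910e-01  9.8200e-01] 27.165686707080987
[-2.1  0.2  0.5  1.5  0.4  0.4  0.   1.1  0.3 -1.1  0.7 -2.  -1.3 -0.8
  0.2  0.7 -0.9 -0.3 -1.   2.   1.8  0.4  1.3 -1.7  0.7 -3.6 -0.7  1.3
 -0.7  0.1  0.9  2.   0.7 -0.5  0.1 -1.  -0.5  0.7 -0.   0.3]
grip [0.58340931 0.0349927  0.10702182]
grip in tool [ 0.0014 -0.0003  0.0595]
```

{"fn": "carry_out", "kwargs": {
  "rows": [
    {"offset": [0.001, 0, 0.02], "rot": [0, 0, 0], "gripper": 1},
    {"offset": [0.001, 0, 0.02], "rot": [0, 0, 0], "gripper": 1},
    {"offset": [0, 0, 0.018], "rot": [0, 0, 0], "gripper": 1},
    {"offset": [0, 0, 0.011], "rot": [0, 0, 0], "gripper": 1},
    {"offset": [0, 0, 0], "rot": [0, 0, 0], "gripper": 1},
    {"offset": [0, 0, 0], "rot": [0, 0, 0], "gripper": 1}
  ]
}}

```text
time: 17.5
position: [0.5835, 0.0351, 0.0964]
tool_rot: [2.188, 2.01, -0.257]
ft_force: [-0.0, 1.0, 0.3]
grip_width: 1.001
```

Run:
```python
from h import *
from bench import cams
c=cams.get_image("wrist");s=cams.get_image("scene")
rowst([.5833,.0344,.096],-4.8,-13.5,1)
crop(c["img"],200,100,440,290,3,"pics/w16.png")
crop(s["img"],270,110,370,240,5,"pics/s16.png")
```

```text
t 17.6 pos [0.5837 0.0351 0.0968] R [-0.018  -0.2324 -0.9725] F [ 0.6 -0.5  0.2] tool z target [-0.02  -0.233 -0.972]
[-0.0006, -0.0003, 0.0009] [0.09, -0.02, -0.07]
```

View pics/w16.png

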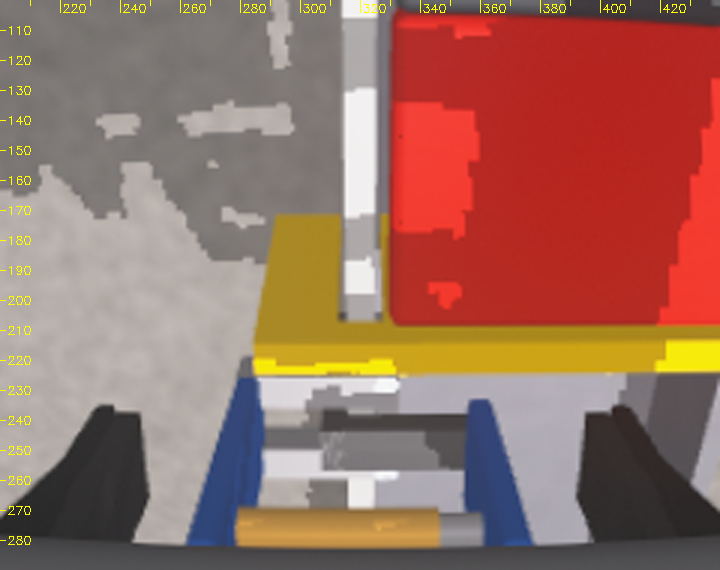

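View pics/s16.png

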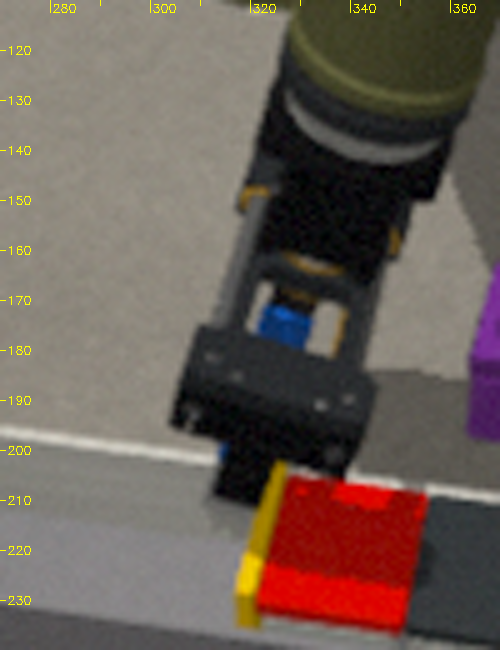

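The view matches the first grasp in depth, with the clip about 2 mm towards -x in the tool frame. I shift by that and squeeze.

{"fn": "carry_out", "kwargs": {
  "rows": [
    {"offset": [-0.002, 0, 0], "rot": [0, 0, 0], "gripper": 1},
    {"offset": [0, 0, 0], "rot": [0, 0, 0], "gripper": 0},
    {"offset": [0, 0, 0], "rot": [0, 0, 0], "gripper": 0},
    {"offset": [0, 0, 0], "rot": [0, 0, 0], "gripper": 0},
    {"offset": [0, 0, 0], "rot": [0, 0, 0], "gripper": 0},
    {"offset": [0, 0, 0], "rot": [0, 0, 0], "gripper": 0},
    {"offset": [0, 0, 0], "rot": [0, 0, 0], "gripper": 0}
  ],
  "grip_force": 40
}}

```text
time: 18.48
position: [0.5829, 0.0327, 0.0966]
tool_rot: [2.188, 2.009, -0.259]
ft_force: [-1.0, -0.8, 1.3]
grip_width: 0.45
```

Run:
```python
from h import *
rowst([.5828,.0225,.101],-4.8,0,4)
```

```text
t 18.475 pos [0.5829 0.0327 0.0966] R [-0.0195 -0.233  -0.9723] F [-1.  -0.8  1.3] tool z target [ 0.  0. -1.]
[-0.0027, 0.0002, -0.0005] [0.0, 3.38, -0.02]
[-0.0027, 0.0002, -0.0006] [0.0, 3.38, -0.02]
[-0.0026, 0.0002, -0.0008] [0.0, 3.38, -0.02]
[-0.0026, 0.0002, -0.0009] [0.0, 3.38, -0.02]
```

{"fn": "carry_out", "kwargs": {
  "rows": [
    {"offset": [-0.001, 0, -0.004], "rot": [0, 0, 0], "gripper": 0},
    {"offset": [-0.0027, 0, 0], "rot": [0, 3.4, 0], "gripper": 0},
    {"offset": [-0.0027, 0, 0], "rot": [0, 3.4, 0], "gripper": 0},
    {"offset": [-0.0026, 0, 0], "rot": [0, 3.4, 0], "gripper": 0},
    {"offset": [-0.0026, 0, 0], "rot": [0, 3.3, 0], "gripper": 0},
    {"offset": [0, 0, 0], "rot": [0, 0, 0], "gripper": 0},
    {"offset": [0, 0, 0], "rot": [0, 0, 0], "gripper": 0}
  ]
}}

```text
time: 19.35
position: [0.5819, 0.0228, 0.1021]
tool_rot: [2.313, 2.125, -0.0]
ft_force: [0.4, 0.8, -1.4]
grip_width: 0.454
```

Run:
```python
from h import *
from bench import cams
c=cams.get_image("wrist");s=cams.get_image("scene")
rowst([.5828,.0225,.0978],-4.8,0,1)
crop(c["img"],200,100,440,290,3,"pics/w17.png")
crop(s["img"],280,130,410,250,6,"pics/s17.png")
```

```text
t 19.45 pos [0.5819 0.0235 0.1021] R [ 3.e-04 -2.e-04 -1.e+00] F [-0.2 -0.  -1.2] tool z target [ 0.  0. -1.]
[-0.0009, 0.0009, 0.0043] [0.02, 0.01, 0.03]
```

View pics/w17.png

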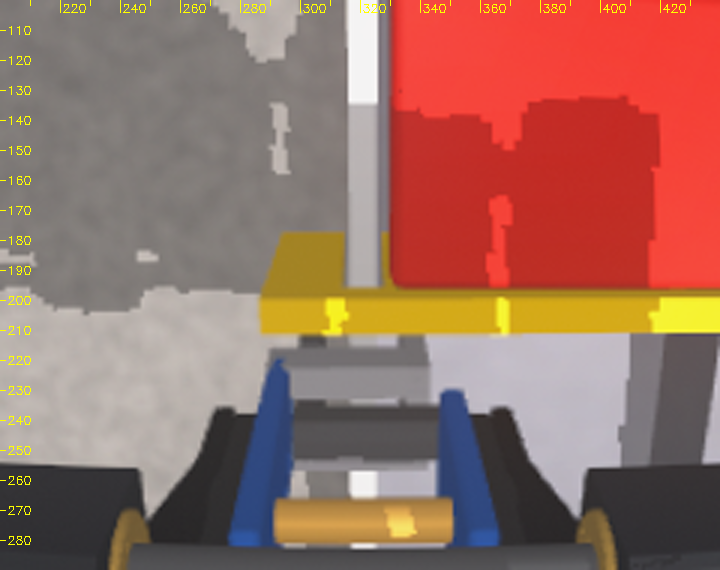

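View pics/s17.png

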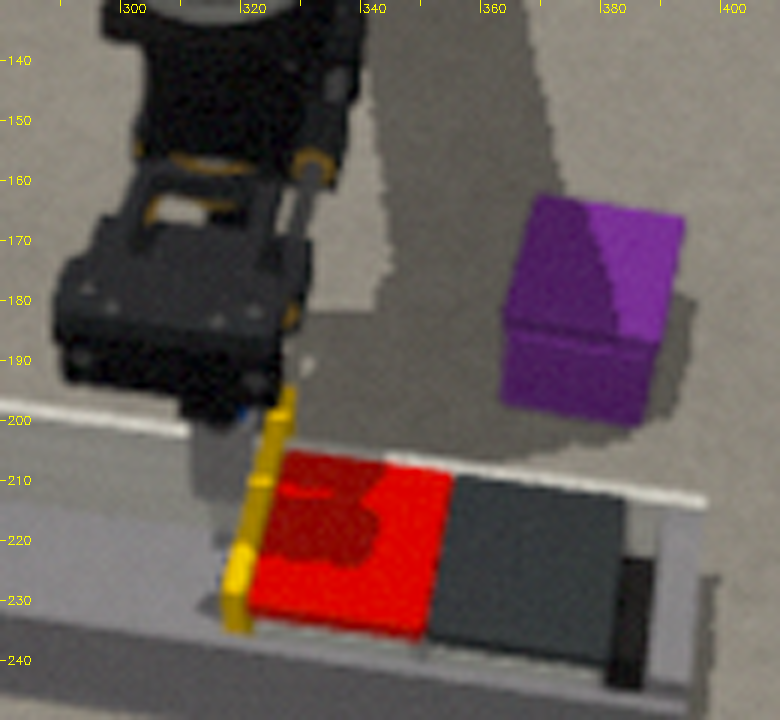

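The clip is upright in the jaws, the row is still snug against the buffer, and the lip is centred between the jaws. Seating the clip again.

{"fn": "carry_out", "kwargs": {
  "rows": [
    {"offset": [0, 0.0005, 0.0015], "rot": [0, 0, 0], "gripper": 0},
    {"offset": [0, 0, 0.001], "rot": [0, 0, 0], "gripper": 0},
    {"offset": [0, 0, 0], "rot": [0, 0, 0], "gripper": 0}
  ]
}}

```text
time: 19.82
position: [0.5824, 0.0224, 0.0994]
tool_rot: [2.313, 2.125, -0.0]
ft_force: [0.3, -0.4, -1.9]
grip_width: 0.449
```

{"fn": "carry_out", "kwargs": {
  "rows": [
    {"offset": [0, 0, 0.001], "rot": [0, 0, 0], "gripper": 0},
    {"offset": [0, 0, 0], "rot": [0, 0, 0], "gripper": 0}
  ]
}}

```text
time: 20.08
position: [0.5824, 0.0222, 0.0985]
tool_rot: [2.314, 2.125, 0.0]
ft_force: [-0.2, 0.5, -1.0]
grip_width: 0.456
```

{"fn": "carry_out", "kwargs": {
  "rows": [
    {"offset": [0, 0, 0.001], "rot": [0, 0, 0], "gripper": 0},
    {"offset": [0, 0, 0], "rot": [0, 0, 0], "gripper": 0}
  ]
}}

```text
time: 20.32
position: [0.5824, 0.0222, 0.0975]
tool_rot: [2.314, 2.125, -0.0]
ft_force: [0.6, -0.2, -1.4]
grip_width: 0.449
```

{"fn": "carry_out", "kwargs": {
  "rows": [
    {"offset": [0, 0, 0.001], "rot": [0, 0, 0], "gripper": 0},
    {"offset": [0, 0, 0], "rot": [0, 0, 0], "gripper": 0}
  ]
}}

```text
time: 20.58
position: [0.5824, 0.0222, 0.0965]
tool_rot: [2.314, 2.125, -0.0]
ft_force: [-0.3, -0.0, -0.7]
grip_width: 0.449
```

{"fn": "carry_out", "kwargs": {
  "rows": [
    {"offset": [0, 0, 0.0005], "rot": [0, 0, 0], "gripper": 0},
    {"offset": [0, 0, 0], "rot": [0, 0, 0], "gripper": 0}
  ]
}}

```text
time: 20.82
position: [0.5825, 0.0222, 0.0961]
tool_rot: [2.314, 2.125, 0.0]
ft_force: [0.1, 0.6, -1.3]
grip_width: 0.452
```

{"fn": "carry_out", "kwargs": {
  "rows": [
    {"offset": [0, 0, 0.001], "rot": [0, 0, 0], "gripper": 0},
    {"offset": [0, 0, 0], "rot": [0, 0, 0], "gripper": 0}
  ]
}}

```text
time: 21.08
position: [0.5824, 0.0222, 0.095]
tool_rot: [2.314, 2.125, -0.0]
ft_force: [0.2, -0.2, -1.7]
grip_width: 0.456
```

{"fn": "carry_out", "kwargs": {
  "rows": [
    {"offset": [0, 0, 0.001], "rot": [0, 0, 0], "gripper": 0},
    {"offset": [0, 0, 0], "rot": [0, 0, 0], "gripper": 0}
  ]
}}

```text
time: 21.32
position: [0.5826, 0.0223, 0.0948]
tool_rot: [2.313, 2.125, -0.0]
ft_force: [-2.8, 0.2, 4.4]
grip_width: 0.453
```

Run:
```python
from h import *
from bench import cams
c=cams.get_image("wrist");s=cams.get_image("scene")
rowst([.5828,.0225,.0978],-4.8,0,1)
crop(c["img"],200,100,440,290,3,"pics/w18.png")
crop(s["img"],290,150,350,230,8,"pics/s18.png")
```

```text
t 21.425 pos [0.5825 0.0223 0.0947] R [ 3.e-04 -4.e-04 -1.e+00] F [-2.4 -0.8  5.4] tool z target [ 0.  0. -1.]
[0.0002, 0.0003, -0.0031] [0.02, 0.02, -0.07]
```

View pics/w18.png

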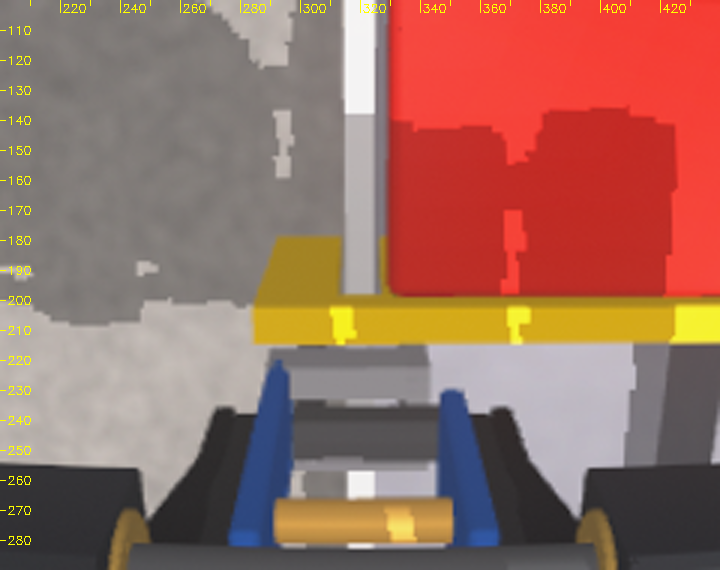

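View pics/s18.png

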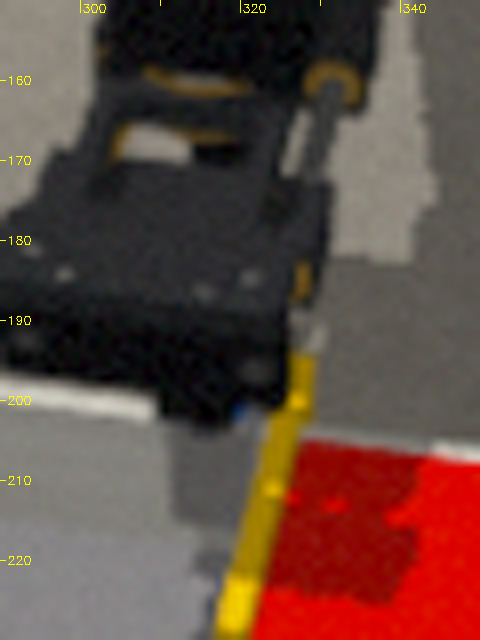

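Seated at TCP z = 0.0948, so the hold is 3 mm higher than before. Driving it back against the pusher.

{"fn": "carry_out", "kwargs": {
  "rows": [
    {"offset": [0.002, 0, 0], "rot": [0, 0, 0], "gripper": 0},
    {"offset": [0.002, 0, 0], "rot": [0, 0, 0], "gripper": 0},
    {"offset": [0.0015, 0, 0], "rot": [0, 0, 0], "gripper": 0}
  ]
}}

```text
time: 21.8
position: [0.5838, 0.0262, 0.0947]
tool_rot: [2.313, 2.122, -0.0]
ft_force: [-0.5, -3.8, 6.0]
grip_width: 0.451
```

{"fn": "carry_out", "kwargs": {
  "rows": [
    {"offset": [0.0015, 0, 0], "rot": [0, 0, 0], "gripper": 0},
    {"offset": [0.001, 0, 0], "rot": [0, 0, 0], "gripper": 0}
  ]
}}

```text
time: 22.05
position: [0.5839, 0.0269, 0.0947]
tool_rot: [2.312, 2.12, -0.004]
ft_force: [-1.1, -6.6, 5.9]
grip_width: 0.454
```

{"fn": "carry_out", "kwargs": {
  "rows": [
    {"offset": [0.001, 0, 0], "rot": [0, 0, 0], "gripper": 0},
    {"offset": [0.001, 0, 0], "rot": [0, 0, 0], "gripper": 0}
  ]
}}

```text
time: 22.3
position: [0.5839, 0.027, 0.0947]
tool_rot: [2.312, 2.118, -0.007]
ft_force: [-2.8, -11.0, 7.7]
grip_width: 0.453
```

{"fn": "carry_out", "kwargs": {
  "rows": [
    {"offset": [0.001, 0, 0], "rot": [0, 0, 0], "gripper": 0},
    {"offset": [0.001, 0, 0], "rot": [0, 0, 0], "gripper": 0}
  ]
}}

```text
time: 22.55
position: [0.5839, 0.0271, 0.0948]
tool_rot: [2.312, 2.116, -0.01]
ft_force: [-3.1, -14.6, 9.1]
grip_width: 0.45
```

{"fn": "carry_out", "kwargs": {
  "rows": [
    {"offset": [0.001, 0, 0], "rot": [0, 0, 0], "gripper": 0},
    {"offset": [0.001, 0, 0], "rot": [0, 0, 0], "gripper": 0}
  ]
}}

```text
time: 22.8
position: [0.584, 0.0273, 0.0948]
tool_rot: [2.312, 2.114, -0.014]
ft_force: [-4.1, -16.2, 10.9]
grip_width: 0.455
```

{"fn": "carry_out", "kwargs": {
  "rows": [
    {"offset": [0.0005, 0, 0], "rot": [0, 0, 0], "gripper": 0},
    {"offset": [0, 0, 0], "rot": [0, 0, 0], "gripper": 0}
  ]
}}

```text
time: 23.05
position: [0.584, 0.0273, 0.0948]
tool_rot: [2.313, 2.113, -0.014]
ft_force: [-3.8, -16.5, 9.5]
grip_width: 0.451
```

Run:
```python
from h import *
rowst([.5838,.0275,.0947],-4.8,0,1)
```

```text
t 23.05 pos [0.584  0.0273 0.0948] R [-8.000e-04 -1.260e-02 -9.999e-01] F [ -3.8 -16.5   9.5] tool z target [ 0.  0. -1.]
[0.0002, -0.0002, 0.0001] [0.02, 0.72, -0.35]
```

Pressed again at -16.5 N on the wrist. Now I unload the arm's wind-up with the clip still held open and home, so it doesn't drag the clip when it opens.

{"fn": "carry_out", "kwargs": {
  "rows": [
    {"offset": [-0.002, 0, 0], "rot": [0, 0, 0], "gripper": 0},
    {"offset": [-0.002, 0, 0], "rot": [0, 0, 0], "gripper": 0},
    {"offset": [-0.001, 0, 0], "rot": [0, 0, 0], "gripper": 0},
    {"offset": [0, 0, 0], "rot": [0, 0, 0], "gripper": 0}
  ]
}}

```text
time: 23.55
position: [0.5839, 0.027, 0.0947]
tool_rot: [2.313, 2.118, -0.006]
ft_force: [-2.4, -8.6, 7.2]
grip_width: 0.456
```

{"fn": "carry_out", "kwargs": {
  "rows": [
    {"offset": [-0.001, 0, 0], "rot": [0, 0, 0], "gripper": 0},
    {"offset": [-0.001, 0, 0], "rot": [0, 0, 0], "gripper": 0},
    {"offset": [0, 0, 0], "rot": [0, 0, 0], "gripper": 0}
  ]
}}

```text
time: 23.92
position: [0.5839, 0.0268, 0.0947]
tool_rot: [2.313, 2.12, -0.002]
ft_force: [-1.4, -6.3, 5.6]
grip_width: 0.45
```

Run:
```python
from h import *
rowst([.5838,.0273,.0947],-4.8,0,1)
```

```text
t 23.925 pos [0.5839 0.0268 0.0947] R [ 0.0015 -0.0038 -1.    ] F [-1.4 -6.3  5.6] tool z target [ 0.  0. -1.]
[0.0005, -0.0001, 0.0] [0.1, 0.21, -0.17]
```

{"fn": "carry_out", "kwargs": {
  "rows": [
    {"offset": [-0.001, 0, 0], "rot": [0, 0, 0], "gripper": 0},
    {"offset": [-0.001, 0, 0], "rot": [0, 0, 0], "gripper": 0},
    {"offset": [0, 0, 0], "rot": [0, 0, 0], "gripper": 0}
  ]
}}

```text
time: 24.3
position: [0.5839, 0.0267, 0.0948]
tool_rot: [2.313, 2.123, 0.001]
ft_force: [-0.4, -3.6, 5.1]
grip_width: 0.45
```

{"fn": "carry_out", "kwargs": {
  "rows": [
    {"offset": [0, 0, -0.0005], "rot": [0, 0, 0], "gripper": 0},
    {"offset": [0, 0, 0], "rot": [0, 0, 0], "gripper": 0}
  ]
}}

```text
time: 24.55
position: [0.5838, 0.0267, 0.0948]
tool_rot: [2.313, 2.123, 0.001]
ft_force: [1.3, -5.1, 2.4]
grip_width: 0.451
```

Run:
```python
from h import *
rowst([.5838,.0273,.0947],-4.8,0,1)
```

```text
t 24.55 pos [0.5838 0.0267 0.0948] R [ 0.002  -0.0012 -1.    ] F [ 1.3 -5.1  2.4] tool z target [ 0.  0. -1.]
[0.0006, -0.0001, 0.0001] [0.12, 0.06, -0.11]
```

{"fn": "carry_out", "kwargs": {
  "rows": [
    {"offset": [-0.001, 0, 0], "rot": [0, 0, 0], "gripper": 0},
    {"offset": [-0.0005, 0, 0], "rot": [0, 0, 0], "gripper": 0},
    {"offset": [0, 0, 0], "rot": [0, 0, 0], "gripper": 0}
  ]
}}

```text
time: 24.92
position: [0.5832, 0.0266, 0.0948]
tool_rot: [2.313, 2.125, 0.002]
ft_force: [2.6, -2.6, 2.4]
grip_width: 0.452
```

{"fn": "carry_out", "kwargs": {
  "rows": [
    {"offset": [0, 0, 0], "rot": [0, 0, 0], "gripper": 0.85},
    {"offset": [0, 0, 0], "rot": [0, 0, 0], "gripper": 0.85},
    {"offset": [0, 0, 0], "rot": [0, 0, 0], "gripper": 0.95},
    {"offset": [0, 0, 0], "rot": [0, 0, 0], "gripper": 1},
    {"offset": [0, 0, 0], "rot": [0, 0, 0], "gripper": 1}
  ]
}}

```text
time: 25.55
position: [0.5822, 0.0266, 0.0942]
tool_rot: [-2.313, -2.125, 0.001]
ft_force: [-0.9, 0.2, -0.5]
grip_width: 0.931
```

Run:
```python
from h import *
from bench import cams
rowst([.5838,.0273,.0947],-4.8,0,1)
c=cams.get_image("wrist")
crop(c["img"],200,100,440,290,3,"pics/w19.png")
```

```text
t 25.55 pos [0.5822 0.0266 0.0942] R [-1.e-03  3.e-04 -1.e+00] F [-0.9  0.2 -0.5] tool z target [ 0.  0. -1.]
[0.0008, 0.0015, -0.0005] [-0.06, -0.01, -0.05]
```

View pics/w19.png

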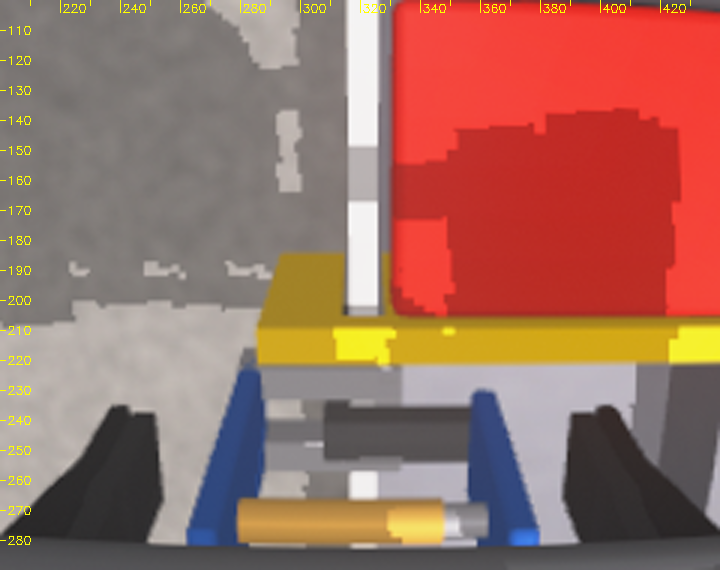

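The clip has closed and is free of the fingers, with no springing this time. Retreating straight up to check.

{"fn": "carry_out", "kwargs": {
  "rows": [
    {"offset": [0, 0, -0.01], "rot": [0, 0, 0], "gripper": 1},
    {"offset": [0, 0, -0.03], "rot": [0, 0, 0], "gripper": 1},
    {"offset": [0, 0, -0.05], "rot": [0, 0, 0], "gripper": 1},
    {"offset": [0, 0, -0.05], "rot": [0, 0, 0], "gripper": 1},
    {"offset": [-0.03, -0.04, 0], "rot": [0, 0, 0], "gripper": 1},
    {"offset": [-0.03, -0.04, 0], "rot": [0, 0, 0], "gripper": 1},
    {"offset": [-0.03, -0.04, 0], "rot": [0, 0, 0], "gripper": 1},
    {"offset": [0, 0, 0], "rot": [0, 0, 0], "gripper": 1},
    {"offset": [0, 0, 0], "rot": [0, 0, 0], "gripper": 1}
  ]
}}

```text
time: 26.72
position: [0.4563, -0.0528, 0.2355]
tool_rot: [2.312, 2.124, 0.002]
ft_force: [0.4, -0.7, 0.2]
grip_width: 1.003
```

Run:
```python
from h import *
from bench import cams
for n in ("wrist","scene","top"):
    c=cams.get_image(n); pickle.dump(c,open(n+"20.pkl","wb")); cv2.imwrite(f"pics/{n}20.png",c["img"][:,:,::-1])
    if n=="scene": crop(c["img"],290,150,400,260,6,"pics/s20.png")
    if n=="wrist": crop(c["img"],340,0,480,200,4,"pics/w20.png")
    if n=="top": crop(c["img"],260,170,360,240,7,"pics/t20.png")
```

```text
(no output)
```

View pics/s20.png

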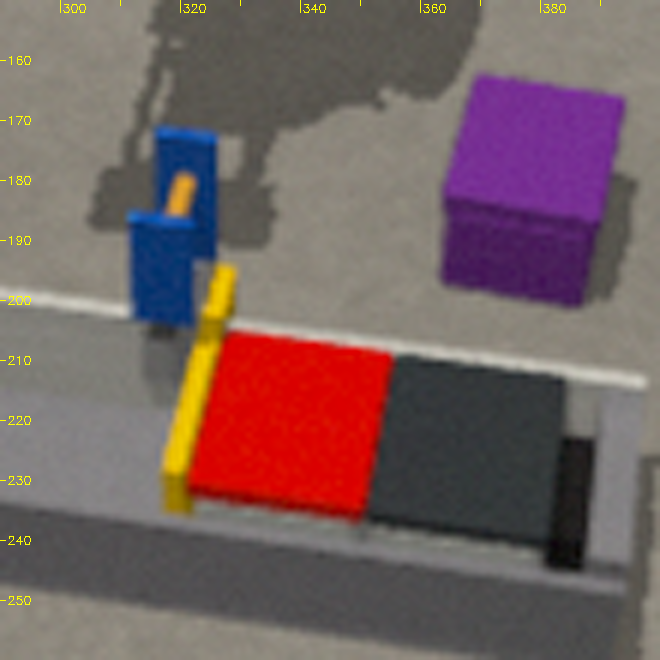

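View pics/wrist20.png

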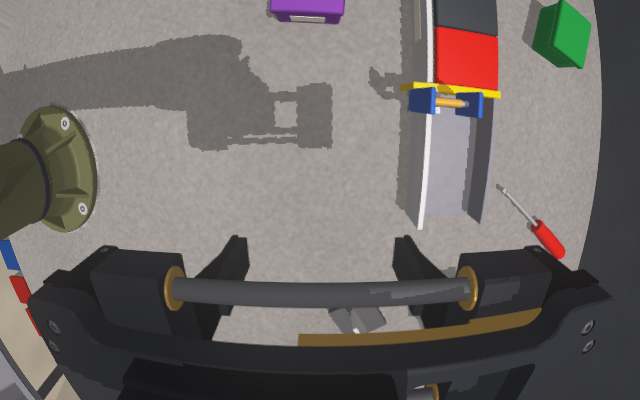

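View pics/t20.png

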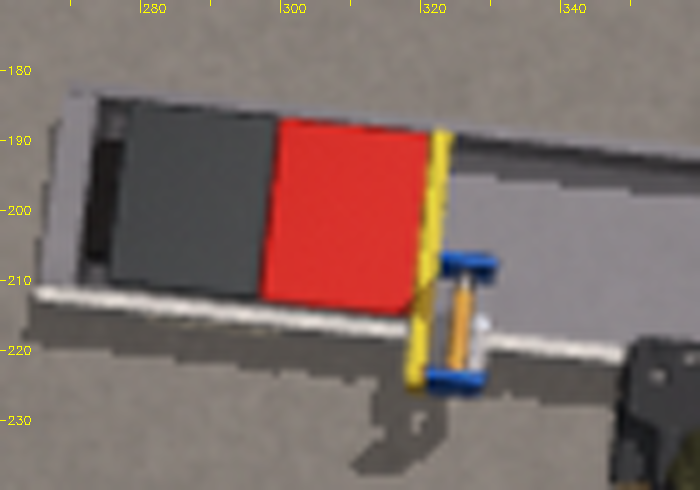

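Run:
```python
from fit import *
s=pickle.load(open("scene20.pkl","rb"));w=pickle.load(open("wrist20.pkl","rb"));t=pickle.load(open("top20.pkl","rb"))
crop(w["img"],395,70,505,130,7,"pics/w21.png"); crop(s["img"],300,160,345,215,10,"pics/s21.png")
```

```text
(no output)
```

View pics/w21.png

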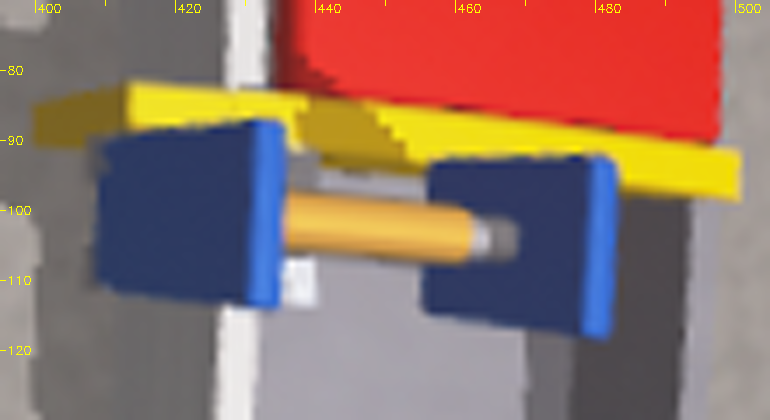

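View pics/s21.png

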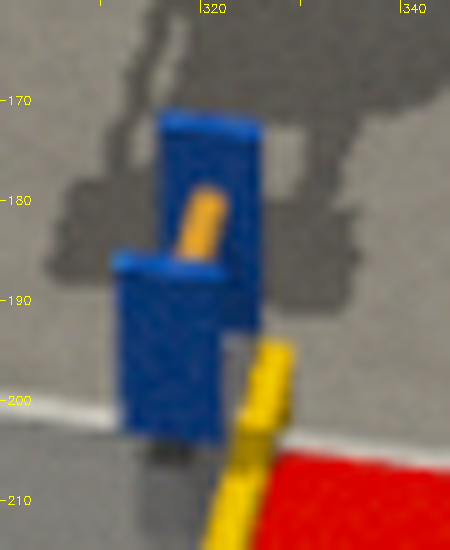

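Run:
```python
from fit import *
s=pickle.load(open("scene20.pkl","rb"));w=pickle.load(open("wrist20.pkl","rb"));t=pickle.load(open("top20.pkl","rb"))
obs=[("s",(1,-1,-1),312,203),("s",(1,1,-1),322.3,204.3),("s",(1,-1,1),311,185.5),("s",(1,1,1),321.8,187),("s",(-1,-1,1),315.8,170.8),("s",(-1,1,1),326.2,173),("s",(-1,1,-1),326.2,193.2),
("w",(-1,1,1),433,87.5),("w",(-1,-1,1),430.3,113.5),("w",(-1,1,-1),408.5,90),("w",(-1,-1,-1),409,111.5),("w",(1,1,1),483,92.5),("w",(1,-1,1),482,118)]
r=fit(obs,{"s":(s,False),"w":(w,True)});print(np.round(r.x,4),r.cost);print(np.round(r.fun,1))
# pusher back in tray y; wrist: back top edge at col ~ 500,198.. ; scene
def tr(P): d=P-M; return round(float(d@ex),4),round(float(d@e),4)
f=lambda c,u,v,z,fi=False: tr(atz(c,u,v,z,fi))
print("pusher back top (wrist far end)",f(w,499,98.5,.07,True),"face",f(w,499.5,91.3,.07,True), "face near end",f(w,413.3,81.3,.07,True))
print("clip fit y in tray",r.x[1])
print("tubA top cams: -y edge",f(t,320.8,189.5,.066),"+y",f(t,299.8,187,.066),"tubB +y",f(t,276,212,.066),f(t,277.5,186,.066),"pusher face/back",f(t,321.8,189,.07),f(t,324.8,189,.07))
```

```text
[-1.7000e-03 -1.4700e-02  2.5000e-03  1.0400e-02  4.0700e-02  2.2090e-01
  1.7055e+00 -2.7540e+00  2.1800e-02] 85.24817128826088
[-1.   1.4 -0.6  1.8  0.2  3.4  0.6  3.4  0.2  0.   0.5 -1.6  0.  -8.8
 -4.  -2.6 -0.2  1.8  3.8 -2.4  1.6  2.  -0.2 -0.4 -0.5  1.6  0.1  1.1
 -1.8  0.  -0.2  0.8]
pusher back top (wrist far end) (0.0843, -0.0021) face (0.0846, 0.0063) face near end (-0.0221, 0.0064)
clip fit y in tray -0.014697856164274766
tubA top cams: -y edge (0.0805, 0.0069) +y (0.0812, 0.0702) tubB +y (-0.0013, 0.1316) (0.0769, 0.1369) pusher face/back (0.0816, 0.004) (0.0826, -0.0049)
```

Run:
```python
from fit import *
s=pickle.load(open("scene20.pkl","rb"));w=pickle.load(open("wrist20.pkl","rb"));t=pickle.load(open("top20.pkl","rb"))
obs=[("s",(1,-1,-1),312,203),("s",(1,1,-1),322.3,204.3),("s",(1,-1,1),311,185.5),("s",(1,1,1),321.8,187),("s",(-1,-1,1),315.8,170.8),("s",(-1,1,1),326.2,173),
("w",(-1,1,1),433,87.5),("w",(-1,-1,1),430.3,113.5),("w",(-1,1,-1),408.5,90),("w",(-1,-1,-1),409,111.5),("w",(1,1,1),483,92.5),("w",(1,-1,1),482,118)]
r=fit(obs,{"s":(s,False),"w":(w,True)});print(np.round(r.x,4),r.cost);print(np.round(r.fun,1))
# reference: initial clip on stand, bias of scene: lip end check
for nm,c,fi,pts in (("scene",s,False,[(257,195),(397,213.5)]),):
  pass
for k in (-.165,.165): print("lip end pred scene",np.round(proj(s,M+e*k+[0,0,.06]),1),"wrist",np.round(proj(w,M+e*k+[0,0,.06],True),1),"top",np.round(proj(t,M+e*k+[0,0,.06]),1))
```

```text
[-4.800e-03 -1.460e-02  6.000e-04  9.300e-03  7.210e-02  8.210e-02
  6.739e-01 -8.193e-01  1.996e-01] 34.652266496873295
[-0.7 -0.5 -0.4 -0.1  0.2  2.7  0.4  2.7  0.1 -1.7  0.4 -3.3 -2.5 -2.4
  1.3  1.9  2.6 -2.5  0.5  1.8 -0.7 -0.3 -1.   1.3  0.1  0.4 -0.5  0.1
 -0.5  1.4]
lip end pred scene [256.8 193.7] wrist [419.3 230.5] top [375.3 222.6]
lip end pred scene [396.6 212.9] wrist [425.7 -46.4] top [265.1 210.6]
```

View pics/scene20.png

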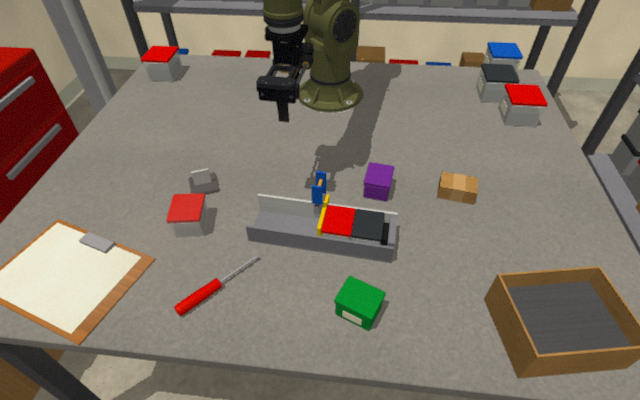

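Run:
```python
from fit import *
s=pickle.load(open("scene20.pkl","rb"));w=pickle.load(open("wrist20.pkl","rb"));t=pickle.load(open("top20.pkl","rb"))
for ro in (0,.07):
  p=[0,-.0143,0,0.01,ro]
  for k in [(-1,1,1),(-1,-1,1),(-1,1,-1),(-1,-1,-1),(1,1,1),(1,-1,1),(1,1,-1),(1,-1,-1)]:
    print(ro,k,"w",np.round(proj(w,pt(p,*k),True),1),"s",np.round(proj(s,pt(p,*k)),1),"t",np.round(proj(t,pt(p,*k)),1))
```

```text
0 (-1, 1, 1) w [430.9  85.8] s [326.5 171.3] t [319.9 223. ]
0 (-1, -1, 1) w [430.1 113.7] s [316.  169.9] t [328.5 223.9]
0 (-1, 1, -1) w [412.9  88.6] s [326.1 188.5] t [320.  224.7]
0 (-1, -1, -1) w [412.4 112. ] s [316.  187.1] t [328.2 225.6]
0 (1, 1, 1) w [483.8  91.7] s [322.1 187.1] t [322.  204.5]
0 (1, -1, 1) w [482.6 118.2] s [311.2 185.5] t [330.5 205.4]
0 (1, 1, -1) w [459.3  92.8] s [321.9 204.2] t [321.9 207.1]
0 (1, -1, -1) w [458.4 115.3] s [311.4 202.7] t [330.  207.9]
0.07 (-1, 1, 1) w [437.4  86.2] s [326.1 172.3] t [320.2 221. ]
0.07 (-1, -1, 1) w [436.6 114.2] s [315.5 170.9] t [328.8 221.9]
0.07 (-1, 1, -1) w [414.9  88.6] s [326.  188.4] t [320.  224.1]
0.07 (-1, -1, -1) w [414.4 112.2] s [315.8 187. ] t [328.3 225. ]
0.07 (1, 1, 1) w [487.5  92.4] s [321.7 189.4] t [322.1 202.8]
0.07 (1, -1, 1) w [486.3 118.5] s [310.7 187.9] t [330.6 203.7]
0.07 (1, 1, -1) w [459.8  92.9] s [321.8 205.3] t [321.9 206.7]
0.07 (1, -1, -1) w [458.9 115.3] s [311.3 203.7] t [330.1 207.5]
```

The upright model with zero roll predicts both views to within about 1.5 px. The exception is the robot-side plate's lower outer corners, which are about 4 px off in the wrist view. The clip's front edge is at tray y ≈ -2.5 mm and the pusher's back is at -2 to -5 mm, so they touch. The row is snug on the buffer and the bystanders are in place. Handing in.

Run:
```python
from bench import ctrl,workorder
print(ctrl.get_state()["time"]); print(workorder.close_job())
```

```text
26.875
the job is handed in; nothing more can be done
None
```

The clip is closed on the lip against the pusher, with both tubs snug against the buffer. I handed the job in at 26.9 s of 48; no verdict was reported.

**What I did**
- I squeezed the clip open, lifted it off the stand and seated it on the free side of the lip.
- I slid it along, driving the pusher and both tubs, until the wrist force was about 8 N above the sliding level, then let it close.
- **Failed check, mended:** after that first release the clip leaned about 14°, because the loaded arm sprang forward as the fingers opened. I regrasped it at a matching tilt, stood it upright, seated it and pressed the row again. I then unloaded the arm before releasing.

**What the last checks showed**
- **Clip:** in the scene and wrist views it is upright, about 0.6° off along the lip, and sits at home height.
- **Row:** the clip's front edge is at tray y of about -2.5 mm and the pusher's back measures -2 to -5 mm, so they touch within the camera error. No gap shows between the pusher, the tubs and the buffer.
- **Surroundings:** the stand and the bystanders look unmoved.

**Uncertain or disagreeing**
- My automatic fit gave 0.04 to 0.07 rad of sideways roll. It was driven by the robot-side plate's lower corners, about 4 px off in the wrist view; the other corners fit zero roll, so I took the clip as upright.
- The buffer force was inferred from the wrist force, not measured directly.

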